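# Turn a drying tile over with a spatula

## Task

The clay tile drying under the green cover is ready to be turned. Turn both brass buttons aside, lift the cover out and lay it flat in the middle of the black rubber mat; then, with the red-handled spatula, lift the tile out of its nest and flip it over onto the white plaster bat, so that it lies flat, flower side up, wholly on the bat, and lay the spatula back on its rest. Do not touch the tile with the gripper or the arm and leave everything else on the table where it is.

Things in the scene. Friction and masses are not known exactly. Their poses are not given: they have to be found in the camera images.
- frame: Drying frame, fixed (place and yaw vary). Origin on the table under the nest's middle; x roughly away from the robot, y left, z up. In its axes, mm: wooden plinth x -55..84, y -84..60, top z 30; to its left the plaster bat. Nest and cover seat stand on the plinth, on its right (-y) and far (+x) sides only; the front and left sides are open.
- nest (a point): Nest: middle of the tile's place, frame x 0, y 0, z 50 mm, axes as the frame's. An L-shaped ledge with top at z 50 carries the tile's right and far edges: y -44..-24 (x -44..44) and x 30..44 (y -24..44). Under the tile, z 30..50, the space x below 30, y above -24 is open to the front and left.
- panel_seat (a point): Seat of the cover: middle of its underside when in place, frame x 6, y -6, z 65 mm. L-shaped walls carry it: y -62..-44.5 (x -50..62) and x 44.5..62 (y -62..50), top z 65. Round them an L-shaped rim, y -84..-64 (x -50..84) and x 64..84 (y -84..50), top z 71.
- bat (a point): Middle of the top of the white plaster bat, a flat slab x -75..84, y 62..228 mm in the frame, top z 30; this point is at x 4.5, y 145, z 30 of the frame, axes as the frame's. The tile is to end lying on it.
- button_a (a joint): Angle (rad) of the brass turn button on the right (-y) rim. 0: points to frame +y, over the cover; grows anticlockwise seen from above; at 1.57 it points to -x along the rim, clear of the cover (clear from 1.33 on). Stop at 1.7. Stays where left; turns with about 0.02 N m. Starts at 0 to 0.4.
- button_b (a joint): The same for the turn button on the far (+x) rim: 0 points to frame -x, over the cover; anticlockwise from above; at 1.57 it points to -y along the rim.
- button_a_pivot (a point): On button a's pivot axis, frame x 6, y -75 mm, 90.5 mm above the table. Turns with the button: own x runs along the bar to its long end. Bar 12 mm wide, from 10 behind to 30 mm ahead of the pivot, 73.5 to 81.5 mm above the table; on it an upright thumb fin 8 mm thick, 4 to 29 mm ahead of the pivot, up to 99.5 mm above the table.
- button_b_pivot (a point): The same for button b: frame x 75, y -6 mm, same height and shape.
- panel: Green cover panel, 112 x 112 x 6 mm, 0.2 kg, lying on its seat over the tile, 2 mm clear of the rim. Origin: middle of the underside, z up, axes as the frame's at the start.
- panel_knob (a point): Knob at the panel's middle: square dark wood post 22 x 22 mm, 34 mm above the panel's top, sides parallel to the panel's. This point is 27 mm above the panel's underside, 21 mm above its top. Grip here from above.
- mat_top (a point): Middle of the top of the black rubber mat, 160 x 160 mm, 4 mm thick, fixed to the table (place varies). The panel is to be laid on it.
- tile: Dry red-brown clay tile, 84 x 84 x 9 mm, 0.12 kg (varies). Origin: middle of the face with the blue flower (down at the start); z points to the plain face: up at the start, down when turned over. Edges parallel to the frame's.
- tile_center (a point): Centre of the tile (4.5 mm from either face), axes as the tile's.
- spatula: Cranked spatula, 0.18 kg, at first level on its rest. Own x from handle to tip, y left, z up; mm. Steel blade x -58..24, y -17..49, z 0..3 (origin on its underside). 10 mm rod from x -54, z 5 to x -72, z 60 (y -8). With the frame's yaw, origin under the tile's middle and 30 to 47 above the table the blade fits under the tile, put in from the front or slid in from the left.
- blade_lip (a point): Foot of the lip turned up along the blade's left edge, inner side: x -10.5, y 46, z 3 mm of the spatula. Lip x -45..24, 3 mm thick, 9 mm high above the blade; in the nest it stands 4 mm outside the tile's left edge and carries the tile when the spatula is rolled to the left.
- spatula_grip (a point): Best point to grip, on the axis of the red handle: x -124, y -8, z 60 mm of the spatula, axes as the spatula's. Handle x -192..-72, octagonal section 26 mm across flats (a flat every 45 degrees, one facing straight up).
- rest: Spatula rest, fixed (place and yaw vary), origin on the table, x as the spatula's. Cork pad x 6..104, y -26..58, top z 16 mm carries the blade; wooden post x -112..-94, y -24..8, top z 63 the handle's end; between them a 10 mm high bar. On the rest the spatula's origin is at x 70, y 0, z 16 of the rest, same yaw.
- flower_a: Bystander to be left alone: small white clay flower, 57 mm across, 8 mm thick; origin in the middle of its underside.
- flower_b: Bystander to be left alone: small white clay flower, 57 mm across, 8 mm thick; origin in the middle of its underside.
- flower_c: Bystander to be left alone: small white clay flower, 57 mm across, 8 mm thick; origin in the middle of its underside.
- cutter: Bystander to be left alone: steel ring cutter, 60 mm across, 26 mm tall; origin in the middle of its underside.
- stamp: Bystander to be left alone: dark wood stamp block 50 x 35 x 45 mm; origin in the middle of its underside.
- jar: Bystander to be left alone: blue glaze jar, 64 mm across, 90 mm tall; origin in the middle of its underside.
- cup: Bystander to be left alone: terracotta cup, 76 mm across, 85 mm tall; origin in the middle of its underside.
Not all that is in view belongs to the job. Of the things like the panel, leave any that is purple; of the rest the smaller one is meant.

How it is judged (in metres and radians):
On the way, in this order (a step that is already met when the one before it is completed fails the run):
1. both turn buttons are turned aside, clear of the cover (value of joint each of button_a, button_b above 1.3 rad), for 0.1 s.
2. the cover lies flat on the rubber mat (horizontal distance between panel and mat_top below 0.03 m and angle between panel's own z axis and vertical below 0.06 rad and height (world z) of panel below 0.008 m), for 0.2 s.
3. the spatula carries the tile clear above the nest (z of tile_center in the frame of frame above 0.065 m and contact force between spatula and tile above 0.3 N and angle between tile's own z axis and vertical below 0.6 rad), for 0.1 s.
4. the tile lies upside down on the bat (angle between tile's own z axis and vertical above 3.04 rad and x of tile_center in the frame of bat between -0.04 and 0.04 m and y of tile_center in the frame of bat between -0.043 and 0.043 m and z of tile_center in the frame of bat above 0 m), for 0.1 s.
At the end, for the whole second after the job is handed in: Tile flat, flower up, on the bat: middle within 43 mm sideways and 40 mm along x of the bat's; both buttons past 1.3 rad; panel flat on the mat, middle within 30 mm; spatula level on its rest, within 30 mm lengthwise and 25 mm sideways of its place; tile and spatula at rest (all of step 1 and all of step 2 and all of step 4 and z of tile_center in the frame of bat below 0.008 m and linear speed of each of tile, spatula below 0.02 m/s and x of spatula in the frame of rest between 0.04 and 0.1 m and y of spatula in the frame of rest between -0.025 and 0.025 m and z of spatula in the frame of rest between 0.01 and 0.022 m and angle between spatula's own z axis and vertical below 0.08 rad); the robot touches nothing.
It fails at once if the gripper or the arm touches the tile (contact force between any of the fingers, the arm and tile above 0.5 N).
It fails at once if a bystander is moved more than 20 mm (distance of any of flower_a, flower_b, flower_c, cutter, stamp, jar, cup from where it was at the start of the episode above 0.02 m).
It also fails if it takes over 72 s, if anything falls off the work surface, if the arm or the gripper's body presses on something with over 40 N, if the wrist force passes 120 N, or if a joint passes its speed limit or range.

## Robot

A 7-joint arm with a two-finger parallel gripper is mounted at the origin on the work surface. World frame = base frame: x ahead of the robot, y to its left, z up, the work surface at z = 0. Lengths are in mm, angles in rad, forces in N, time in s.
With the tool pointing down it reaches from about 400 to 875 mm from the base axis. Payload 4.4 kg.
Tool frame: the origin (TCP) lies at the very end of the fingers, on their centre line; the grasp point (between the pads) lies 19 mm behind it; z points along the fingers, x is the direction in which the jaws open and shut, and the axes are right-handed (so a half turn about z gives the same grasp; the last joint's range is limited). The gripper opens to 85 mm and grips with 20 to 120 N. Pads are 22 mm wide; open, the fingers measure 114 mm over their backs; the gripper's body (76 mm by 85 mm) begins 54 mm behind the grasp point. The pads swing forward as they close: fully open they stand 13 mm farther back than shut.
Start: joints at [1.201, 0.628, 0.038, 1.517, -0.027, 0.996, -0.02], TCP at [194.474, -620.24, 231.313] pointing down, gripper open.
Joint ranges: [-3.06, 3.06], [-0.37, 2.12], [-1.25, 1.32], [0.18, 2.47], [-1.1, 4.24], [0.23, 1.98], [-2.94, 2.94]. Speed limits (rad/s): [2.57, 2.57, 3.14, 3.14, 3.14, 3.14, 3.14].

## Interface

Orientations are given as [roll, pitch, yaw] about the fixed x, y, z axes, in that order (R = Rz(yaw) Ry(pitch) Rx(roll)).
In Python, from cell import ctrl, get_image, job, models gives the robot as it stands.
- The arm moves only by the tool move_arm, never from a script. Its argument "moves" is a list that holds one entry, the list of rows, each a list of 6 numbers: the shift along the tool's x, y, z in m, then the turn, a rotation vector about the tool's x, y, z in rad. A call has 1 to 20 rows; each row is the pose to reach, as a shift and turn from the pose commanded when the call began, along the tool's axes at that moment; what a row does not reach only later rows make up. A row lasts 1/8 s, in which the tool goes at most 62.5 mm and 10.7 degrees, less where a joint would pass 70% of its speed; a pose out of reach is approached as far as the arm can. A call with a gripper value outside its range is refused whole. "jaw" is the opening, from 0 (shut) to 1 (fully open), set as the call begins (left out, the last holds). The fingers move at their own pace and stop on an object; the grip force is fixed at half the most. Time passes only in rows, so rows that repeat a pose let the fingers close. It gives the time, the measured TCP pose, the force and the opening at its end, in the units of the state.
- ctrl.read_state(): the state, without advancing time (a new reading comes with each control period).
- get_image(name): name is "scene" or "top" or "wrist"; returns a dict with "color" (420x560x3 uint8, blue, green, red), "fov_y" (degrees; the focal length in pixels is half the picture's height over the tangent of half this angle, whatever the lens; pixels are square), "cx", "cy" (the principal point, pixels), "origin" and "orientation" of the camera in the world; the wrist camera has in their place "hand_eye" (4x4, takes a point from camera to tool coordinates, whose origin is the TCP and whose axes are the tool frame's). Camera axes: x right, y up, looking along -z (the intrinsics and any distortion apply to the point x, -y, -z); pixel columns grow to the right and rows downward; lengths in mm; the calibration is good to about 2 mm. A picture is of the moment at which its call begins: read the wrist's pose just before it. There is no depth.
- job.finish_job(): hands the job in, once; it reports no verdict.
Trained networks look in the newest picture that a camera, given by its name, has taken for a name from the list of things; names that differ only in an ending like _2 or _b are one class to them, and where a whole thing is asked for, a point or a joint stands for the part that bears it (a point fixed in the world has none). Each returns a list of dicts, best first, with "score" (0 to 1); they miss things now and then, are a little off and sometimes report something else, mostly with a low value. They report only what shows in the picture. A call takes as long as a camera call. They do not tell look-alikes from the thing itself.
- models.cut_out(camera, thing): "pixels" (420x560 bool, what is visible of it) and "uv" ([column, row] in pixels, amid what is visible of it).
- models.place_of(camera, thing): "uv" ([column, row] in pixels: a listed point, or the origin of a listed thing).
The state is a dict: "clock": time; "qpos": joint angles; "qd": joint speeds; "tau": joint torques, N m; "eef_pos": TCP position; "tool_rot": TCP orientation; "force": force on the tool from outside, world axes, zero at the start; "torque": the same for the moment, N m; "width": finger opening in mm.
Only numpy, scipy, OpenCV 4.12 (cv2) and the standard library are available. Lean on these libraries where they do the work, as an engineer would, in place of code of your own. Each camera call takes 0.05 s, during which the arm holds its last target.

## Working session

There is one attempt and no reset: what is moved stays moved. The work goes in short steps, Python scripts to look and compute and a tool call to move; the robot and the scene stay as the last step left them, time stands still between calls to the robot, and variables do not carry over. Pictures are saved under pics/ and viewed, and the job is handed in when it is done.

Besides the shell and the picture viewer there is one more tool, called after ">>>" by a JSON object that holds its "op" and its "data". move_arm: Moves the arm, as the interface text tells. Its arguments: {"type":"object","properties":{"moves":{"type":"array","items":{"type":"array","items":{"type":"array","items":{"type":"number"}}}},"jaw":{"type":"number"}},"required":["moves"]}

```bash
ls; mkdir -p pics
python3 - <<'E'
from cell import ctrl,get_image,job,models
import cv2
s=ctrl.read_state();print(s)
for n in("scene","top","wrist"):
    d=get_image(n);cv2.imwrite(f"pics/{n}0.png",d["color"]);print(n,{k:v for k,v in d.items() if k!="color"})
E
```

```text
pics
{'clock': 0.0, 'qpos': array([ 1.20123928,  0.62933128,  0.03847559,  1.51837335, -0.02700442,
        0.99630419, -0.01998123]), 'qd': array([ 7.40000576e-04, -3.64739347e-05, -8.82990944e-04,  8.05753019e-04,
        3.09321310e-04,  1.29628466e-05,  2.11672993e-04]), 'tau': array([ 5.61318375e-04, -5.63400435e+01,  1.22686721e+00, -1.93443203e+01,
        1.11669450e-02,  1.05913274e-02,  7.24664403e-06]), 'eef_pos': array([ 194.24174797, -619.63989106,  230.3976223 ]), 'tool_rot': array([ 3.14155216e+00,  1.89679836e-03, -1.26705028e+00]), 'force': array([ 0.14438987,  0.09653279, -0.43442485]), 'torque': array([-0.00506432,  0.01033296,  0.00360638]), 'width': 85.22879914991817}
scene {'fov_y': 56.573548495016084, 'cx': 281.1608417883128, 'cy': 206.83488430852336, 'origin': array([1135.08925203,  160.61882053,  796.72040935]), 'orientation': array([ 0.73618904, -0.00649526,  1.94350341])}
top {'fov_y': 52.043272570774946, 'cx': 278.24007461716735, 'cy': 213.27828373711407, 'origin': array([ 365.22797941,  -67.94389884, 1179.81355306]), 'orientation': array([ 0.15988052, -0.00310107, -1.58197105])}
wrist {'fov_y': 69.12709177863132, 'cx': 277.1338706287582, 'cy': 206.09697246595658, 'hand_eye': array([[ 9.99999753e-01, -4.24353297e-04, -5.59854697e-04,
         7.74410469e-02],
       [-5.65954698e-04, -9.58772479e-01, -2.84174264e-01,
        -7.25155756e+01],
       [-4.16182990e-04,  2.84174511e-01, -9.58772483e-01,
        -1.42801983e+02],
       [ 0.00000000e+00,  0.00000000e+00,  0.00000000e+00,
         1.00000000e+00]])}
```

View pics/scene0.png

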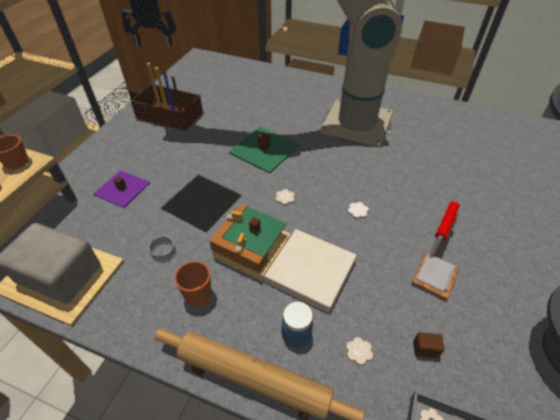

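View pics/top0.png

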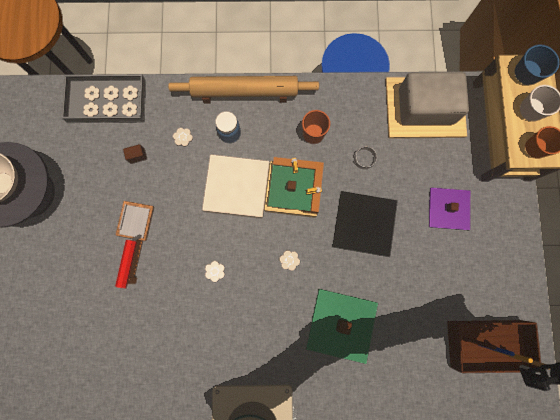

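View pics/wrist0.png

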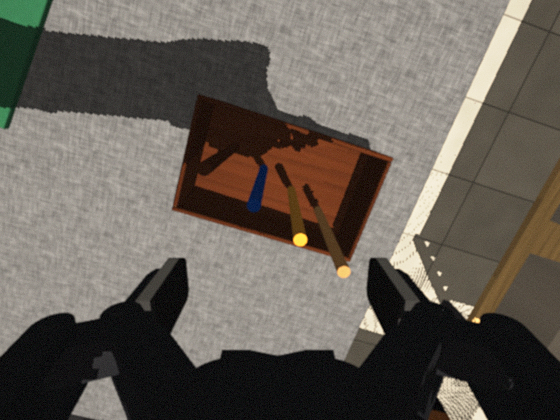

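Both views show the cover in the frame at top (292,187), mat (365,224), and spatula (130,240). The larger green panel at (342,325) and the purple panel are decoys. Next I'll measure.

```bash
cat > h.py <<'E'
import numpy as np, cv2
from scipy.spatial.transform import Rotation as R
from cell import ctrl,get_image,job,models
def Rm(rpy): return R.from_euler('xyz',rpy).as_matrix()
def cam(name):
    s=ctrl.read_state(); d=get_image(name)
    f=d["color"].shape[0]/2/np.tan(np.radians(d["fov_y"])/2)
    if "hand_eye" in d:
        T=np.eye(4);T[:3,:3]=Rm(s["tool_rot"]);T[:3,3]=s["eef_pos"]
        M=T@d["hand_eye"]; o,A=M[:3,3],M[:3,:3]
    else: o,A=np.array(d["origin"]),Rm(d["orientation"])
    return dict(img=d["color"],f=f,cx=d["cx"],cy=d["cy"],o=o,A=A)
def ray(c,uv):
    v=np.array([(uv[0]-c["cx"])/c["f"],-(uv[1]-c["cy"])/c["f"],-1.]); v=c["A"]@v
    return c["o"],v/np.linalg.norm(v)
def onz(c,uv,z):
    o,v=ray(c,uv); return o+v*(z-o[2])/v[2]
def proj(c,P):
    p=c["A"].T@(np.asarray(P,float)-c["o"]); return np.array([c["cx"]+c["f"]*p[0]/-p[2], c["cy"]-c["f"]*p[1]/-p[2]])
def tri(rs):
    M=np.zeros((3,3));b=np.zeros(3)
    for o,v in rs:
        P=np.eye(3)-np.outer(v,v);M+=P;b+=P@o
    x=np.linalg.solve(M,b); return x,[np.linalg.norm((np.eye(3)-np.outer(v,v))@(x-o)) for o,v in rs]
E
python3 - <<'E'
from h import *
np.set_printoptions(precision=1,suppress=True)
C={n:cam(n) for n in("scene","top")}
for t in "frame nest panel_seat bat button_a_pivot button_b_pivot panel panel_knob mat_top tile_center spatula blade_lip spatula_grip rest flower_a cutter stamp jar cup".split():
    r={n:models.place_of(n,t) for n in C}
    print(t)
    for n in C: print("  ",n,[(x["uv"] if isinstance(x["uv"],list) else np.array(x["uv"]),round(x["score"],2)) for x in r[n][:4]])
E
```

```text
frame
   scene [([259.6, 247.6], 0.68)]
   top [([287.9, 196.2], 0.65)]
nest
   scene [([260.2, 233.7], 0.94)]
   top []
panel_seat
   scene [([254.9, 234.5], 0.73)]
   top [([139.8, 215.3], 0.6)]
bat
   scene [([311.7, 261.0], 0.75)]
   top [([236.3, 186.3], 0.78), ([364.4, 159.3], 0.55)]
button_a_pivot
   scene [([233.6, 216.3], 0.58)]
   top [([318.1, 190.8], 0.58)]
button_b_pivot
   scene [([235.0, 245.8], 0.64), ([435.0, 255.6], 0.6), ([229.6, 216.5], 0.28)]
   top [([293.7, 158.3], 0.65)]
panel
   scene [([265.3, 149.5], 0.96), ([120.6, 186.9], 0.77), ([255.2, 229.5], 0.76), ([232.9, 215.5], 0.19)]
   top [([289.0, 186.8], 0.92), ([340.1, 328.8], 0.7), ([449.7, 206.9], 0.68), ([141.0, 214.4], 0.65)]
panel_knob
   scene [([252.2, 223.4], 0.82), ([117.1, 181.1], 0.67), ([266.8, 139.4], 0.64)]
   top [([450.7, 209.9], 0.67), ([344.1, 328.7], 0.6), ([290.7, 184.7], 0.58)]
mat_top
   scene [([199.0, 205.5], 0.89)]
   top [([364.8, 225.4], 0.8), ([227.7, 133.9], 0.61), ([135.7, 152.9], 0.31)]
tile_center
   scene []
   top [([123.6, 216.8], 0.24)]
spatula
   scene [([424.1, 351.9], 0
[... 186 characters left out ...]
[444.9, 225.6], 0.95), ([356.7, 349.4], 0.27)]
   top [([125.4, 258.7], 0.84)]
rest
   scene [([435.1, 259.2], 0.65), ([358.7, 210.0], 0.21)]
   top [([138.7, 240.4], 0.86)]
flower_a
   scene [([358.6, 349.8], 0.75), ([355.9, 212.1], 0.61), ([282.7, 201.3], 0.46)]
   top [([287.0, 258.9], 0.72), ([215.7, 272.4], 0.68), ([183.1, 138.7], 0.62)]
cutter
   scene [([165.0, 249.8], 0.55), ([235.4, 243.3], 0.42)]
   top [([366.9, 161.9], 0.48), ([292.4, 184.8], 0.44)]
stamp
   scene [([425.2, 351.7], 0.72), ([446.3, 224.4], 0.36)]
   top [([133.8, 154.6], 0.55)]
jar
   scene [([299.4, 333.6], 0.84)]
   top [([229.2, 136.8], 0.85)]
cup
   scene [([198.9, 292.7], 0.8)]
   top [([314.7, 134.0], 0.65)]
```

Run:
```python
from h import *
np.set_printoptions(precision=1,suppress=True)
c=cam("top");I=c["img"]
cv2.imwrite("pics/t_crop.png",cv2.resize(I[110:300,80:420],None,fx=2.35,fy=2.35,interpolation=cv2.INTER_CUBIC))
for t,z in (("mat_top",4),("bat",30),("panel",71),("spatula",19),("rest",0)):
    for n in("top","scene"):
        cc=c if n=="top" else cam("scene")
        for r in models.cut_out(n,t):
            m=r["pixels"].astype(np.uint8)
            if m.sum()<50: continue
            cn,_=cv2.findContours(m,cv2.RETR_EXTERNAL,cv2.CHAIN_APPROX_NONE)
            k=max(cn,key=cv2.contourArea)[:,0,:].astype(float)
            P=np.array([onz(cc,p,z)[:2] for p in k],np.float32)
            rc=cv2.minAreaRect(P)
            print(t,n,round(r["score"],2),r["uv"],m.sum(),"ctr",np.array(rc[0]),"size",np.array(rc[1]),"ang",round(rc[2],1))
```

```text
mat_top top 0.65 [365.4, 228.7] 3327 ctr [ 523.9 -313.3] size [164.3 161.7] ang 79.9
mat_top scene 0.67 [198.0, 203.4] 2382 ctr [ 522.1 -309.3] size [160.3 161. ] ang 81.0
bat top 0.6 [247.6, 182.2] 4677 ctr [624.  -34.4] size [320.  173.3] ang 86.0
bat scene 0.78 [294.4, 260.0] 6956 ctr [624.2 -41.1] size [347.4 182.4] ang 81.8
panel top 0.9 [293.5, 184.1] 1755 ctr [ 611.2 -108.7] size [113.3 115.3] ang 83.2
panel top 0.8 [341.4, 327.0] 3809 ctr [ 257.5 -230.1] size [154.5 154.1] ang 76.7
panel top 0.56 [453.0, 207.4] 1643 ctr [ 552.  -523.5] size [108.6 107.9] ang 83.9
panel scene 0.81 [254.9, 227.1] 1656 ctr [ 612.3 -104.8] size [114.  113.3] ang 83.0
panel scene 0.69 [120.3, 187.8] 1141 ctr [ 609.8 -486.7] size [106.4 107. ] ang 85.3
panel scene 0.55 [261.7, 148.8] 1878 ctr [ 323.8 -203.9] size [158.3 158.6] ang 75.9
spatula top 0.68 [130.9, 232.5] 1400 ctr [467.9 333.1] size [ 71.6 223. ] ang 78.7
spatula scene 0.93 [439.0, 262.5] 1491 ctr [427.6 336.9] size [ 68.3 299.5] ang 81.3
spatula scene 0.24 [234.0, 212.9] 137 ctr [ 550.3 -192.1] size [33.8 43. ] ang 14.3
rest top 0.59 [137.7, 236.5] 561 ctr [484.4 304.4] size [228.3  82.3] ang 5.5
rest scene 0.6 [435.3, 287.5] 482 ctr [528.4 325.4] size [ 83.5 108.4] ang 78.5
rest scene 0.55 [240.8, 245.2] 121 ctr [ 614.1 -148. ] size [58.1 18.3] ang 9.8
rest scene 0.24 [427.1, 348.6] 686 ctr [708.9 329.3] size [53.8 62.8] ang 13.8
```

View pics/t_crop.png

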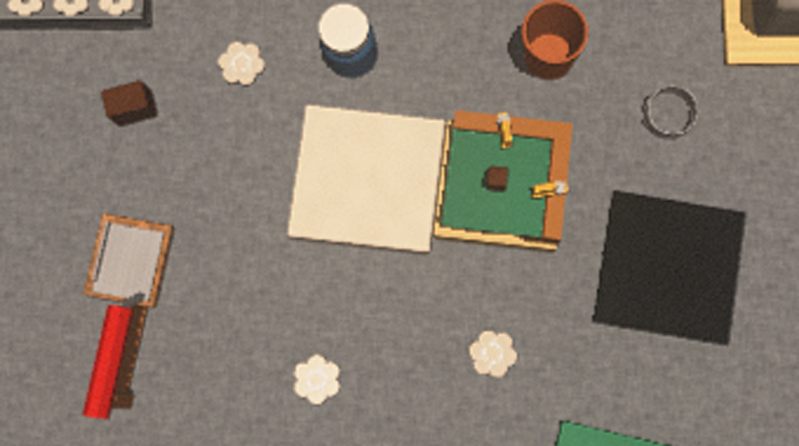

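```bash
cat >> h.py <<'E'
import json,os
def getcmd():
    return np.array(json.load(open("cmd.json")))
def T6(pos,rot):
    T=np.eye(4);T[:3,:3]=rot;T[:3,3]=pos;return T
def row(T,digits=4):   # T target 4x4 (mm) -> row relative to commanded pose
    D=np.linalg.inv(getcmd())@T
    return np.round(np.r_[D[:3,3]/1000,R.from_matrix(D[:3,:3]).as_rotvec()],digits)
def commit(r):
    D=np.eye(4);D[:3,3]=np.array(r[:3])*1000;D[:3,:3]=R.from_rotvec(r[3:]).as_matrix()
    T=getcmd()@D; json.dump(T.tolist(),open("cmd.json","w"));
    s=ctrl.read_state();M=T6(s["eef_pos"],Rm(s["tool_rot"]));E=np.linalg.inv(T)@M
    print("t",round(s["clock"],2),"cmd",np.round(T[:3,3],1),"meas err tool mm",np.round(E[:3,3],1),"rot",np.round(R.from_matrix(E[:3,:3]).as_rotvec(),3),"F",np.round(s["force"],1),"w",round(s["width"],1),"q",np.round(s["qpos"],3).tolist())
    with open("log.jsonl","a") as f: f.write(json.dumps([s["qpos"].tolist(),s["eef_pos"].tolist(),s["tool_rot"].tolist()])+"\n")
def down(x,y,z,yaw): return T6([x,y,z],Rm([np.pi,0,yaw]))
def need(r,): return max(np.linalg.norm(r[:3])/.0625,np.degrees(np.linalg.norm(r[3:]))/10.7)
E
python3 - <<'E'
from h import *
json.dump(T6([194.474,-620.24,231.313],Rm([np.pi,0,-1.267])).tolist(),open("cmd.json","w"))
commit([0]*6)
r=row(down(560,-40,330,-1.70)); print(r.tolist(),need(r))
E
```

```text
t 2.95 cmd [ 194.5 -620.2  231.3] meas err tool mm [ 0.  0. -0.] rot [0. 0. 0.] F [0.3 0.1 0.2] w 85.3 q [1.201, 0.628, 0.039, 1.517, -0.027, 0.996, -0.02]
[-0.4443, -0.5224, -0.0987, 0.0, -0.0, 0.433] 11.085655625176168
```

>>> {"op": "move_arm", "data": {"moves": [[[-0.444, -0.522, -0.099, 0, 0, 0.433], [-0.444, -0.522, -0.099, 0, 0, 0.433], [-0.444, -0.522, -0.099, 0, 0, 0.433], [-0.444, -0.522, -0.099, 0, 0, 0.433], [-0.444, -0.522, -0.099, 0, 0, 0.433], [-0.444, -0.522, -0.099, 0, 0, 0.433], [-0.444, -0.522, -0.099, 0, 0, 0.433], [-0.444, -0.522, -0.099, 0, 0, 0.433], [-0.444, -0.522, -0.099, 0, 0, 0.433], [-0.444, -0.522, -0.099, 0, 0, 0.433], [-0.444, -0.522, -0.099, 0, 0, 0.433], [-0.444, -0.522, -0.099, 0, 0, 0.433], [-0.444, -0.522, -0.099, 0, 0, 0.433], [-0.444, -0.522, -0.099, 0, 0, 0.433]]], "jaw": 0.16}}

```text
clock: 4.7
eef_pos: [558.9, -42.5, 330.2]
tool_rot: [3.141, -0.001, -1.703]
force: [0.0, -0.5, -0.9]
width: 14.0
```

Run:
```python
from h import *
commit([-0.444,-0.522,-0.099,0,0,0.433])
c=cam("wrist");cv2.imwrite("pics/w1.png",c["img"]);import pickle;pickle.dump(c,open("w1.pkl","wb"))
```

```text
t 4.7 cmd [559.8 -40.4 330.3] meas err tool mm [2.2 0.6 0.1] rot [-0.001  0.001  0.003] F [ 0.  -0.5 -0.9] w 14.0 q [-0.01, 0.401, 0.051, 1.634, -0.021, 1.107, -1.656]
```

View pics/w1.png

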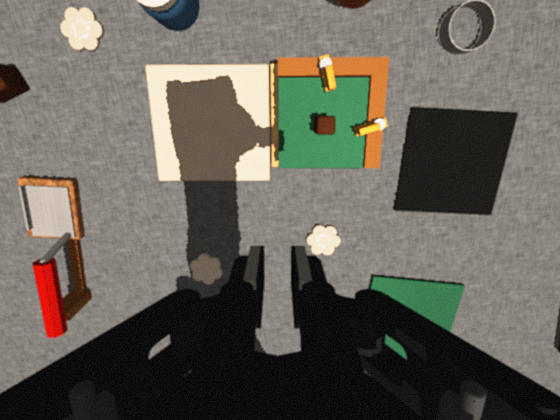

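Run:
```python
from h import *
import pickle
c=pickle.load(open("w1.pkl","rb"));I=c["img"]
s=ctrl.read_state();print(s["eef_pos"],s["tool_rot"],s["clock"])
cv2.imwrite("pics/w1a.png",cv2.resize(I[40:190,140:400],None,fx=3,fy=3,interpolation=cv2.INTER_CUBIC))
cv2.imwrite("pics/w1b.png",cv2.resize(I[165:345,5:125],None,fx=3.3,fy=3.3,interpolation=cv2.INTER_CUBIC))
```

```text
[558.96853575 -42.44744613 330.28764515] [ 3.14112734e+00 -8.88178633e-04 -1.70307975e+00] 4.75
```

View pics/w1a.png

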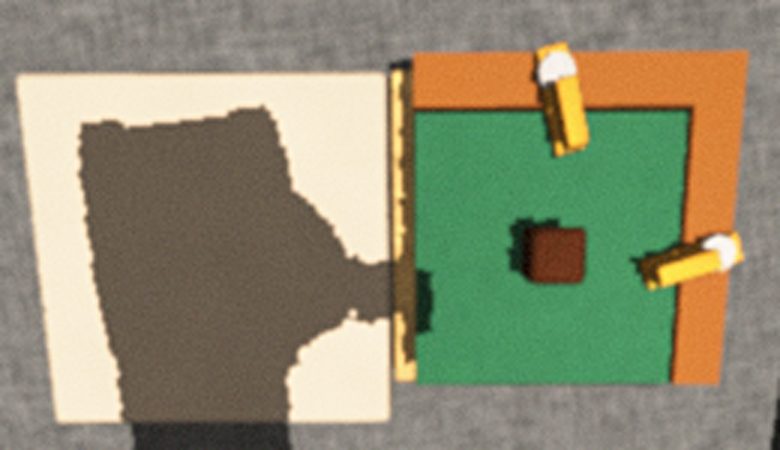

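View pics/w1b.png

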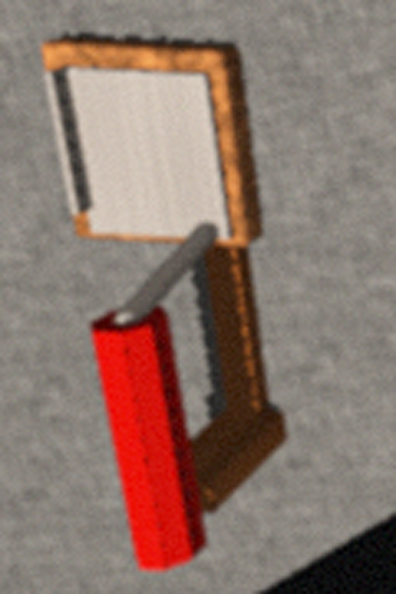

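```bash
cat > fit.py <<'E'
from h import *
from scipy.optimize import least_squares
def fit2d(cams_pts,x0,free_z=False):
    # cams_pts: list of (cam, [(uv, xyz_local)])
    def res(p):
        c,s=np.cos(p[2]),np.sin(p[2]);A=np.array([[c,-s,0],[s,c,0],[0,0,1]]);o=np.array([p[0],p[1],p[3] if free_z else 0])
        return np.concatenate([proj(cm,A@np.array(L)+o)-uv for cm,pp in cams_pts for uv,L in pp])
    r=least_squares(res,list(x0)+([0] if free_z else []),loss="soft_l1");return r.x,res(r.x).reshape(-1,2)
E
python3 - <<'E'
from fit import *
import pickle
np.set_printoptions(precision=2,suppress=True)
c=pickle.load(open("w1.pkl","rb"))
pts=[((18,74),(84,228,30)),((388,73),(84,62,30)),((57,422),(-75,228,30)),((389,421),(-75,62,30)),((748,51),(84,-84,71)),((719,384),(-50,-84,71)),((414,53),(84,50,71)),((415,384),(-50,50,71)),((672,384),(-50,-62,71)),((687,111),(62,-62,71))]
pp=[(((np.array(u)+.5)/3-.5+[140,40]),L) for u,L in pts]
for fz in(0,1):
    x,r=fit2d([(c,pp)],[606,-100,-.12],fz);print(x,"\n",r.T)
s=[((43,43),(104,58,16)),((239,47),(104,-26,16)),((247,243),(6,-26,16)),((208,73),(70+24,-17,19)),((230,238),(70-58,-17,19)),((66,68),(94,46,28)),((50,70),(94,49,28)),((75,212),(70-45,49,28))]
ss=[(((np.array(u)+.5)/3.3-.5+[5,165]),L) for u,L in s]
x,r=fit2d([(c,ss)],[420,320,-.1]);print(x,"\n",r.T)
# mat
I=c["img"];m=((I.max(2)<60)).astype(np.uint8);m[260:]=0;m[:, :390]=0
n,l,st,ce=cv2.connectedComponentsWithStats(m);k=1+np.argmax(st[1:,4]);cn,_=cv2.findContours((l==k).astype(np.uint8),0,1)
q=max(cn,key=cv2.contourArea)[:,0];P=np.array([onz(c,p,4)[:2] for p in q],np.float32);print("mat",cv2.minAreaRect(P))
for t,z in(("cup",85),("jar",90),("cutter",26),("flower_a",8)):
    for rr in models.place_of("wrist",t): print(t,rr["uv"],rr["score"],onz(c,rr["uv"],0)[:2])
E
```

```text
[ 607.56 -101.17   -0.13] 
 [[-1.71 -0.3  -0.7   0.86  0.38  0.06  0.17  0.37 -0.86  0.93]
 [-0.47 -0.92  0.86  0.5   0.01 -0.05  0.05  0.57  0.05 -0.1 ]]
[ 607.6  -101.38   -0.13   -2.5 ] 
 [[-0.77 -0.07  0.03  1.01 -0.15 -0.41  0.36  0.5  -1.23  0.53]
 [-0.31 -0.69  0.4   0.1   0.37 -0.38  0.35  0.2  -0.28  0.12]]
[480.75 311.57  -0.2 ] 
 [[ 0.94 -2.53  2.64  0.46  0.52 -3.21 -0.4  -0.14]
 [-0.91  1.31  1.43 -0.1  -0.12  0.16 -0.57 -0.28]]
mat ((525.888427734375, -310.3492431640625), (159.98873901367188, 158.02413940429688), 79.59886932373047)
jar [176.7, 3.1] 0.76 [792.99  62.83]
cutter [461.5, 31.2] 0.56 [ 708.31 -320.18]
flower_a [204.0, 266.4] 0.88 [400.94 104.68]
flower_a [85.1, 30.2] 0.74 [777.62 195.46]
flower_a [321.1, 236.6] 0.57 [429.3  -99.88]
```

Run:
```python
from h import *
import pickle
np.set_printoptions(precision=3,suppress=True)
c=pickle.load(open("w1.pkl","rb"))
F=T6([607.5,-101.3,0],Rm([0,0,-.13]))
np.save("F.npy",F)
for n,pl,base,uvp,uve in(("a",(6,-75,90.5),np.pi/2,(720,250),(648,272)),("b",(75,-6,90.5),np.pi,(557,67),(572,146))):
    f=lambda u:(np.array(u)+.5)/3-.5+[140,40]
    W=F@np.r_[pl,1]; print(n,"pivot world",W[:3],"proj crop",((proj(c,W[:3])-[140,40]+.5)*3-.5))
    p0=onz(c,f(uvp),90.5);p1=onz(c,f(uve),95)
    d=np.linalg.inv(F)[:3,:3]@(p1-W[:3]); print(" ang",np.arctan2(d[1],d[0])%(2*np.pi)-base,"len",np.linalg.norm(d[:2]), "meas piv",p0)
    d=np.linalg.inv(F)[:3,:3]@(p1-p0); print(" ang2",np.arctan2(d[1],d[0])%(2*np.pi)-base,"len",np.linalg.norm(d[:2]))
```

```text
a pivot world [ 603.727 -176.445   90.5  ] proj crop [725.222 255.074]
 ang 0.19785584217699204 len 32.529223014805616 meas piv [ 605.992 -174.422   90.5  ]
 ang2 0.2758652858734496 len 30.758141606871746
b pivot world [ 681.089 -116.972   90.5  ] proj crop [562.315  68.904]
 ang 0.1522900389502153 len 28.316140740417232 meas piv [ 682.021 -115.012   90.5  ]
 ang2 0.21838328539043284 len 29.355099854881324
```

```bash
cat > btn.py <<'E'
from h import *
F=np.load("F.npy")
PIV={"a":((6,-75),np.pi/2,-np.pi/2-np.pi/2),"b":((75,-6),np.pi,-np.pi/2-np.pi)}
# jaw yaw: a: fin dir - pi/2 - pi ; b: fin dir - pi/2 -pi
def pose(b,ang,z,rad=20,dx=(1.0,1.2)):
    p,base,_=PIV[b]; W=(F@np.r_[p,0,1])[:2]+np.array(dx)
    fy=np.arctan2(F[1,0],F[0,0]); d=fy+base+ang
    W=W+rad*np.array([np.cos(d),np.sin(d)])
    yaw=d-np.pi/2-np.pi
    return down(W[0],W[1],z,yaw)
E
python3 - <<'E'
from btn import *
r=row(pose("a",.24,130));print(r.tolist(),need(r))
r=row(pose("a",.24,87));print(r.tolist())
E
```

```text
[0.1085, -0.0572, 0.2003, -0.0, -0.0, 1.3316] 7.1303794392168625
[0.1085, -0.0572, 0.2433, -0.0, -0.0, 1.3316]
```

>>> {"op": "move_arm", "data": {"moves": [[[0.1085, -0.0572, 0.2003, 0, 0, 1.3316], [0.1085, -0.0572, 0.2003, 0, 0, 1.3316], [0.1085, -0.0572, 0.2003, 0, 0, 1.3316], [0.1085, -0.0572, 0.2003, 0, 0, 1.3316], [0.1085, -0.0572, 0.2003, 0, 0, 1.3316], [0.1085, -0.0572, 0.2003, 0, 0, 1.3316], [0.1085, -0.0572, 0.2003, 0, 0, 1.3316], [0.1085, -0.0572, 0.2003, 0, 0, 1.3316], [0.1085, -0.0572, 0.2003, 0, 0, 1.3316], [0.1085, -0.0572, 0.2003, 0, 0, 1.3316]]]}}

```text
clock: 6.2
eef_pos: [602.5, -155.5, 130.1]
tool_rot: [3.141, 0.0, -3.03]
force: [0.6, -0.5, -0.1]
width: 13.8
```

Run:
```python
from btn import *
commit([0.1085, -0.0572, 0.2003, 0, 0, 1.3316])
c=cam("wrist");cv2.imwrite("pics/w2.png",c["img"])
r=row(pose("a",.24,87));print(r.tolist())
```

```text
t 6.2 cmd [ 602.5 -155.4  130. ] meas err tool mm [-0.  -0.1 -0.1] rot [-0.    -0.    -0.002] F [ 0.6 -0.5 -0.1] w 13.8 q [-0.017, 0.739, 0.375, 1.699, -0.361, 0.773, -2.499]
[-0.0, 0.0, 0.043, -0.0, -0.0, -0.0]
```

View pics/w2.png

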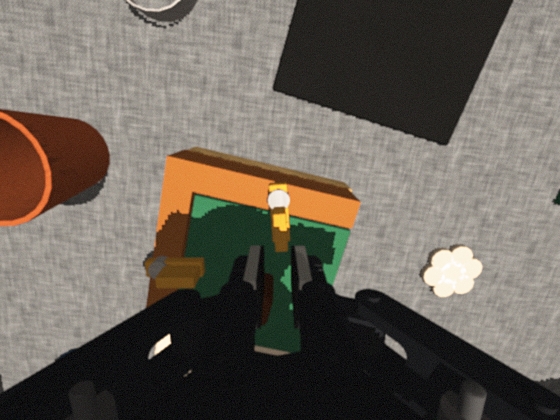

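Run:
```python
from btn import *
for z in(105,87): print(row(pose("a",.24,z),3).tolist())
for a in np.linspace(.24,1.66,12)[1:]: print(row(pose("a",a,87),3).tolist(),end=",")
print()
print(row(pose("a",1.5,87),3).tolist())
print(row(pose("a",1.5,130),3).tolist())
```

```text
[-0.0, 0.0, 0.025, -0.0, -0.0, -0.0]
[-0.0, 0.0, 0.043, -0.0, -0.0, -0.0]
[0.003, -0.0, 0.043, -0.0, -0.0, -0.129],[0.005, -0.001, 0.043, -0.0, -0.0, -0.258],[0.008, -0.001, 0.043, -0.0, -0.0, -0.387],[0.01, -0.003, 0.043, -0.0, -0.0, -0.516],[0.012, -0.004, 0.043, -0.0, -0.0, -0.645],[0.014, -0.006, 0.043, -0.0, -0.0, -0.775],[0.016, -0.008, 0.043, -0.0, -0.0, -0.904],[0.017, -0.01, 0.043, -0.0, -0.0, -1.033],[0.018, -0.012, 0.043, -0.0, -0.0, -1.162],[0.019, -0.014, 0.043, -0.0, -0.0, -1.291],[0.02, -0.017, 0.043, -0.0, -0.0, -1.42],
[0.019, -0.014, 0.043, -0.0, -0.0, -1.26]
[0.019, -0.014, 0.0, -0.0, -0.0, -1.26]
```

>>> {"op": "move_arm", "data": {"moves": [[[0, 0, 0.025, 0, 0, 0], [0, 0, 0.043, 0, 0, 0], [0, 0, 0.043, 0, 0, 0], [0.003, 0, 0.043, 0, 0, -0.129], [0.005, -0.001, 0.043, 0, 0, -0.258], [0.008, -0.001, 0.043, 0, 0, -0.387], [0.01, -0.003, 0.043, 0, 0, -0.516], [0.012, -0.004, 0.043, 0, 0, -0.645], [0.014, -0.006, 0.043, 0, 0, -0.775], [0.016, -0.008, 0.043, 0, 0, -0.904], [0.017, -0.01, 0.043, 0, 0, -1.033], [0.018, -0.012, 0.043, 0, 0, -1.162], [0.019, -0.014, 0.043, 0, 0, -1.291], [0.02, -0.017, 0.043, 0, 0, -1.42], [0.02, -0.017, 0.043, 0, 0, -1.42]]]}}

```text
clock: 8.12
eef_pos: [584.6, -175.2, 87.6]
tool_rot: [-3.141, -0.0, -1.614]
force: [0.2, 0.2, -0.2]
width: 14.0
```

Run:
```python
from btn import *
commit([0.02,-0.017,0.043,0,0,-1.42])
c=cam("wrist");cv2.imwrite("pics/w3.png",c["img"])
for q in (pose("a",1.6,130),pose("b",.19,130),pose("b",.19,87)):
  r=row(q,3);print(r.tolist(),need(r))
```

```text
t 8.12 cmd [ 584.5 -174.5   87. ] meas err tool mm [ 0.7 -0.1 -0.6] rot [0.001 0.    0.002] F [ 0.2  0.2 -0.2] w 14.0 q [0.275, 0.752, -0.049, 1.751, 0.057, 0.639, -1.42]
[-0.001, -0.0, -0.043, -0.0, -0.0, 0.06] 0.6881860213634101
[-0.061, -0.075, -0.043, -0.0, -0.0, -0.101] 1.6929028324153752
[-0.061, -0.075, 0.0, -0.0, -0.0, -0.101] 1.5467953969416899
```

View pics/w3.png

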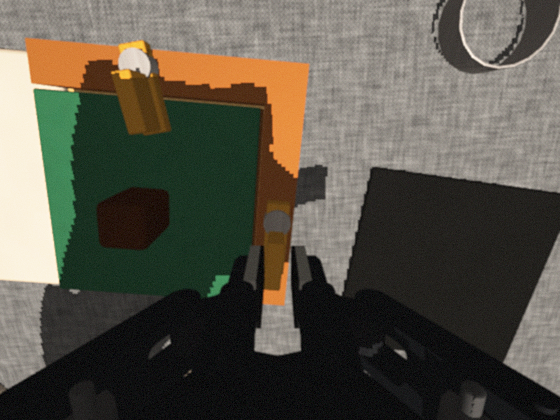

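Run:
```python
from btn import *
for a in np.linspace(.19,1.66,12)[1:]: print(row(pose("b",a,87),3).tolist(),end=",")
```

```text
[-0.058, -0.076, 0.0, -0.0, -0.0, -0.234],[-0.055, -0.076, 0.0, 0.0, 0.0, -0.368],[-0.053, -0.078, 0.0, 0.0, 0.0, -0.502],[-0.051, -0.079, 0.0, 0.0, 0.0, -0.635],[-0.049, -0.081, 0.0, 0.0, 0.0, -0.769],[-0.047, -0.083, 0.0, 0.0, 0.0, -0.903],[-0.045, -0.085, 0.0, 0.0, 0.0, -1.036],[-0.044, -0.087, 0.0, 0.0, 0.0, -1.17],[-0.043, -0.09, 0.0, 0.0, 0.0, -1.304],[-0.043, -0.092, 0.0, 0.0, 0.0, -1.437],[-0.043, -0.095, 0.0, 0.0, 0.0, -1.571],
```

>>> {"op": "move_arm", "data": {"moves": [[[0, 0, -0.043, 0, 0, 0], [-0.061, -0.075, -0.043, 0, 0, -0.101], [-0.061, -0.075, -0.043, 0, 0, -0.101], [-0.061, -0.075, -0.043, 0, 0, -0.101], [-0.061, -0.075, -0.02, 0, 0, -0.101], [-0.061, -0.075, 0, 0, 0, -0.101], [-0.061, -0.075, 0, 0, 0, -0.101], [-0.058, -0.076, 0, 0, 0, -0.234], [-0.055, -0.076, 0, 0, 0, -0.368], [-0.053, -0.078, 0, 0, 0, -0.502], [-0.051, -0.079, 0, 0, 0, -0.635], [-0.049, -0.081, 0, 0, 0, -0.769], [-0.047, -0.083, 0, 0, 0, -0.903], [-0.045, -0.085, 0, 0, 0, -1.036], [-0.044, -0.087, 0, 0, 0, -1.17], [-0.043, -0.09, 0, 0, 0, -1.304], [-0.043, -0.092, 0, 0, 0, -1.437], [-0.043, -0.095, 0, 0, 0, -1.571], [-0.043, -0.095, 0, 0, 0, -1.571]]]}}

```text
clock: 10.55
eef_pos: [681.3, -136.2, 87.5]
tool_rot: [3.141, -0.001, -0.043]
force: [-0.9, -0.4, 0.7]
width: 13.8
```

Run:
```python
from btn import *
commit([-0.043,-0.095,0,0,0,-1.571])
c=cam("wrist");cv2.imwrite("pics/w4.png",c["img"])
```

```text
t 10.55 cmd [ 681.2 -135.4   87. ] meas err tool mm [ 0.2  0.8 -0.5] rot [-0.     0.001  0.003] F [-0.9 -0.4  0.7] w 13.8 q [0.407, 0.892, -0.466, 1.484, 0.472, 0.878, -0.257]
```

View pics/w4.png

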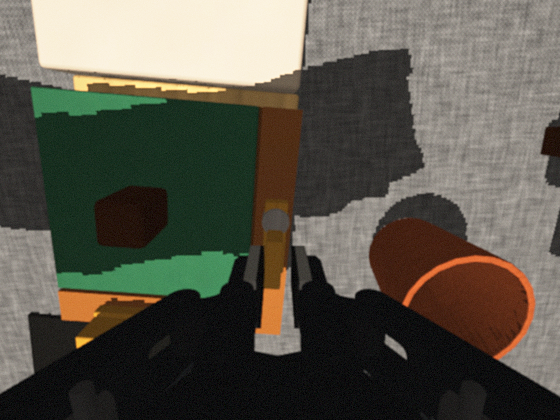

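Run:
```python
from btn import *
k=(F@np.r_[6,-6,0,1])[:2]+[1,1.2];print(k)
for z in(140,76): r=row(down(k[0],k[1],z,-.13));print(r.tolist(),need(r))
print(row(T6([681.2,-135.4,140],getcmd()[:3,:3])))
```

```text
[ 613.67156651 -106.82717622]
[-0.0686, -0.0258, -0.053, -0.0, 0.0, 0.0894] 1.4471467099088469
[-0.0686, -0.0258, 0.011, -0.0, 0.0, 0.0894] 1.1857932366142083
[ 0.     0.    -0.053  0.     0.    -0.   ]
```

>>> {"op": "move_arm", "data": {"moves": [[[0, 0, -0.053, 0, 0, 0], [-0.0686, -0.0258, -0.053, 0, 0, 0.0894], [-0.0686, -0.0258, -0.053, 0, 0, 0.0894], [-0.0686, -0.0258, -0.053, 0, 0, 0.0894]]], "jaw": 0.65}}

```text
clock: 11.1
eef_pos: [613.5, -107.0, 140.7]
tool_rot: [3.141, -0.001, -0.131]
force: [-0.2, 0.3, 0.1]
width: 55.3
```

Run:
```python
from btn import *
commit([-0.0686,-0.0258,-0.053,0,0,0.0894])
c=cam("wrist");cv2.imwrite("pics/w5.png",c["img"])
```

```text
t 11.1 cmd [ 613.7 -106.8  140. ] meas err tool mm [-0.1  0.2 -0.7] rot [-0.001  0.001  0.001] F [-0.2  0.3  0.1] w 55.3 q [0.41, 0.733, -0.472, 1.674, 0.424, 0.836, -0.377]
```

View pics/w5.png

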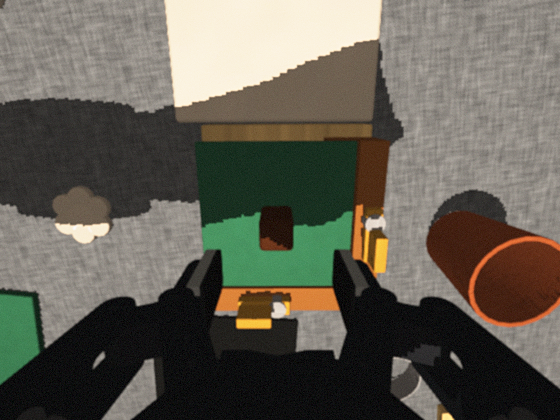

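>>> {"op": "move_arm", "data": {"moves": [[[0, 0, 0.032, 0, 0, 0], [0, 0, 0.064, 0, 0, 0], [0, 0, 0.064, 0, 0, 0], [0, 0, 0.064, 0, 0, 0]]]}}

```text
clock: 11.65
eef_pos: [615.2, -107.0, 76.8]
tool_rot: [-3.141, -0.002, -0.131]
force: [0.3, 0.1, -0.3]
width: 55.6
```

>>> {"op": "move_arm", "data": {"moves": [[[0, 0, 0, 0, 0, 0], [0, 0, 0, 0, 0, 0], [0, 0, 0, 0, 0, 0], [0, 0, 0, 0, 0, 0]]], "jaw": 0}}

```text
clock: 12.15
eef_pos: [614.4, -106.9, 77.3]
tool_rot: [3.141, -0.002, -0.13]
force: [-0.3, 0.4, 5.2]
width: 20.5
```

Run:
```python
from btn import *
commit([0,0,0.064,0,0,0])
c=getcmd();A=c[:3,:3]
print(row(T6([c[0,3],c[1,3],150],A)).tolist())
for z in (150,40,15.5):
    r=row(T6([525,-311,z],A));print(r.tolist(),need(r))
```

```text
t 12.15 cmd [ 613.7 -106.8   76. ] meas err tool mm [ 0.7 -0.  -1.3] rot [-0.     0.002  0.   ] F [-0.3  0.4  5.2] w 20.5 q [0.383, 0.816, -0.428, 1.711, 0.477, 0.718, -0.42]
[0.0, 0.0, -0.074, 0.0, -0.0, 0.0]
[-0.0614, 0.2139, -0.074, 0.0, -0.0, 0.0] 3.7523042946967937
[-0.0614, 0.2139, 0.036, 0.0, -0.0, 0.0] 3.606897215058949
[-0.0614, 0.2139, 0.0605, 0.0, -0.0, 0.0] 3.689844918150355
```

>>> {"op": "move_arm", "data": {"moves": [[[0, 0, -0.03, 0, 0, 0], [0, 0, -0.074, 0, 0, 0], [0, 0, -0.074, 0, 0, 0], [-0.0307, 0.107, -0.074, 0, 0, 0], [-0.0614, 0.2139, -0.074, 0, 0, 0], [-0.0614, 0.2139, -0.074, 0, 0, 0], [-0.0614, 0.2139, -0.074, 0, 0, 0], [-0.0614, 0.2139, -0.02, 0, 0, 0], [-0.0614, 0.2139, 0.036, 0, 0, 0], [-0.0614, 0.2139, 0.036, 0, 0, 0]]]}}

```text
clock: 13.4
eef_pos: [520.3, -309.1, 35.1]
tool_rot: [-3.138, 0.011, -0.13]
force: [-0.3, 0.2, -1.9]
width: 20.6
```

Run:
```python
from btn import *
commit([-0.0614,0.2139,0.036,0,0,0])
c=cam("wrist");cv2.imwrite("pics/w6.png",c["img"])
```

```text
t 13.4 cmd [ 525. -311.   40.] meas err tool mm [-4.9 -1.2  4.9] rot [ 0.004 -0.011 -0.   ] F [-0.3  0.2 -1.9] w 20.6 q [0.739, 0.864, -0.411, 1.765, 0.535, 0.638, -0.115]
```

View pics/w6.png

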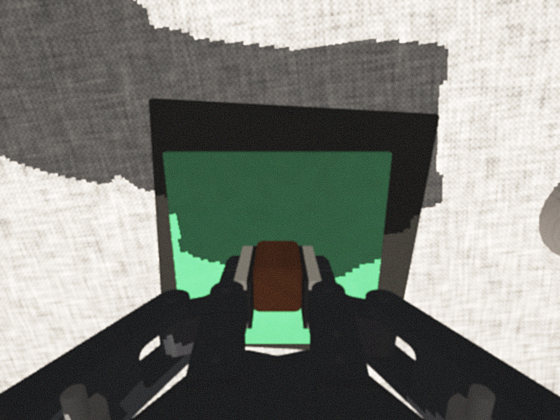

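>>> {"op": "move_arm", "data": {"moves": [[[0, 0, 0.012, 0, 0, 0], [0, 0, 0.024, 0, 0, 0], [0, 0, 0.024, 0, 0, 0], [0, 0, 0.024, 0, 0, 0]]]}}

```text
clock: 13.95
eef_pos: [525.4, -311.1, 16.6]
tool_rot: [3.141, -0.001, -0.13]
force: [-0.0, 0.2, -1.7]
width: 21.2
```

Run:
```python
from btn import *
commit([0,0,0.024,0,0,0])
```

```text
t 13.95 cmd [ 525. -311.   16.] meas err tool mm [ 0.4  0.1 -0.6] rot [-0.     0.001  0.   ] F [-0.   0.2 -1.7] w 21.2 q [0.725, 0.891, -0.39, 1.766, 0.556, 0.595, -0.132]
```

>>> {"op": "move_arm", "data": {"moves": [[[0, 0, 0.0015, 0, 0, 0], [0, 0, 0.0015, 0, 0, 0]]]}}

```text
clock: 14.2
eef_pos: [525.4, -311.2, 16.3]
tool_rot: [3.141, -0.001, -0.13]
force: [-3.9, 1.4, 9.6]
width: 21.2
```

>>> {"op": "move_arm", "data": {"moves": [[[0, 0, 0, 0, 0, 0], [0, 0, 0, 0, 0, 0], [0, 0, -0.05, 0, 0, 0], [0, 0, -0.1, 0, 0, 0], [0, 0, -0.1, 0, 0, 0]]], "jaw": 0.6}}

```text
clock: 14.82
eef_pos: [527.9, -312.0, 118.4]
tool_rot: [3.139, -0.008, -0.13]
force: [-0.1, -0.7, 0.3]
width: 51.1
```

Run:
```python
from btn import *
commit([0,0,0.0015-0.1,0,0,0])
c=cam("wrist");cv2.imwrite("pics/w7.png",c["img"]);t=cam("top");cv2.imwrite("pics/t7.png",t["img"])
```

```text
t 14.82 cmd [ 525.  -311.   114.5] meas err tool mm [ 3.   0.7 -3.9] rot [-0.002  0.008  0.   ] F [-0.1 -0.7  0.3] w 51.1 q [0.781, 0.752, -0.482, 1.724, 0.47, 0.774, -0.061]
```

View pics/w7.png

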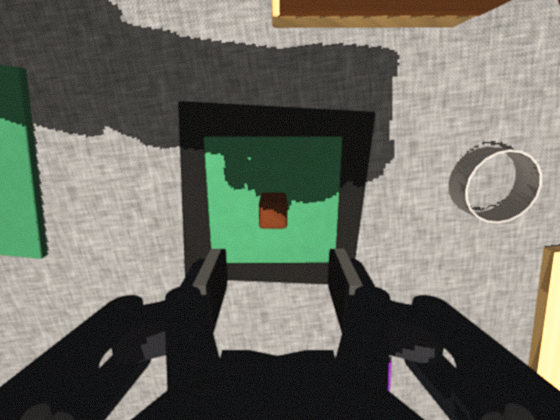

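View pics/t7.png

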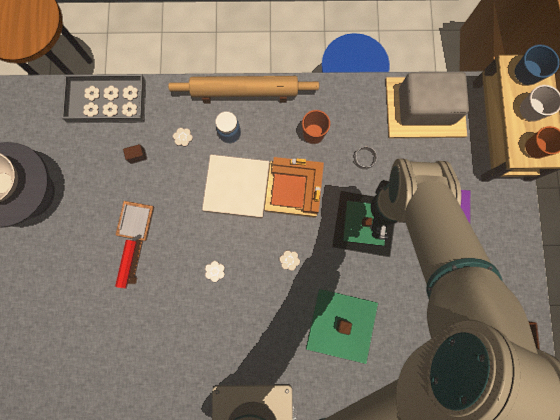

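The cover lies centred on the mat and the tile is visible in the nest at about (291,190). Before planning the flip I'll fit the arm's kinematics from the logged poses.

```bash
cat > kin.py <<'E'
from h import *
from scipy.optimize import least_squares
def ax(a,t): return R.from_rotvec(np.array(a)*t).as_matrix()
def fk(q,p,full=False):
    # p: lengths d0 d1 d2 d3, offsets x at each joint
    sg=p["s"];L=p["L"]
    A=np.eye(3);o=np.zeros(3);pts=[]
    axes=["z","y","z","y","z","y","z"]
    for i in range(7):
        o=o+A@L[i]; pts.append(o)
        a=[0,0,1] if axes[i]=="z" else [0,1,0]
        A=A@ax(a,sg[i]*q[i])
    o=o+A@L[7];pts.append(o)
    return (A@p["E"],o,pts)
def unpack(x,s):
    L=[np.array([0,0,0])]+[np.array(v) for v in [[0,0,x[0]],[x[5],0,x[1]],[x[6],0,0],[x[7],0,x[2]],[0,0,0],[x[8],0,x[3]]]]
    L=[np.zeros(3),[0,x[10],x[0]],np.zeros(3),[x[5],x[11],x[1]],np.zeros(3),[x[6],x[12],x[2]],[x[7],x[8],0],[x[9],0,x[3]]]
    return dict(s=s,L=[np.array(l,float) for l in L],E=ax([0,0,1],x[4]))
E
python3 - <<'E'
from kin import *
D=[json.loads(l) for l in open("log.jsonl")]
best=None
import itertools
for s in itertools.product([1,-1],repeat=3):
    sg=[-1,1,s[0],1,s[1],1,s[2]]
    def res(x):
        p=unpack(x,sg);o=[]
        for q,e,r in D:
            A,t,_=fk(q,p); o+=list((t-e))+list(200*R.from_matrix(A.T@Rm(r)).as_rotvec())
        return np.r_[o,.03*np.array(x[5:])]
    f=least_squares(res,[330,420,400,250,0]+[0]*8)
    print(sg,f.cost,np.round(f.x,1))
    if best is None or f.cost<best[0]: best=(f.cost,sg,f.x.tolist(),np.abs(f.fun).max())
print(best)
json.dump(best,open("kin.json","w"))
E
```

```text
[-1, 1, 1, 1, 1, 1, 1] 278098.728030777 [-3.0740e+02  1.1491e+03  4.7090e+02 -1.4580e+02  1.9000e+00 -7.1300e+01
  3.9700e+02  1.6860e+02 -3.1400e+01  1.1000e+00  1.1890e+02 -8.3700e+01
 -3.1400e+01]
[-1, 1, 1, 1, 1, 1, -1] 179546.7967393393 [-279.8 1147.6  464.2 -116.3    2.4  -64.7  393.4  171.4  -33.9   -4.4
  126.4  -83.6  -33.8]
[-1, 1, 1, 1, -1, 1, 1] 369194.3946417937 [-4.772e+02  4.850e+02  3.482e+02 -5.653e+02  2.300e+00  2.080e+01
  1.960e+01 -1.250e+01 -1.000e-01 -2.580e+01  1.282e+02 -1.769e+02
  5.000e-01]
[-1, 1, 1, 1, -1, 1, -1] 98652.19997249899 [-4.780e+02  5.136e+02  3.439e+02 -5.585e+02  2.800e+00  3.230e+01
  3.480e+01 -5.000e-01  9.000e+00 -2.360e+01  1.286e+02 -1.676e+02
  9.000e+00]
[-1, 1, -1, 1, 1, 1, 1] 352989.78554330836 [-1.250e+01  5.577e+02  3.840e+02 -6.000e-01  2.200e+00 -1.600e+00
  4.000e-01 -1.200e+00  3.000e-01  2.000e-01 -1.050e+01 -1.810e+01
  3.000e-01]
[-1, 1, -1, 1, 1, 1, -1] 95930.96319904992 [-1.240e+01  5.577e+02  3.836e+02 -4.000e-01  2.700e+00 -1.200e+00
  2.000e-01 -1.000e+00  2.000e-01 -0.000e+00 -1.090e+01 -1.750e+01
  1.000e-01]
[-1, 1, -1, 1, -1, 1, 1] 330714.1562595403 [ 3.362e+02  5.591e+02  3.822e+02  3.499e+02 -2.400e+00  0.000e+00
  0.000e+00  0.000e+00 -2.000e-01  0.000e+00 -1.150e+01 -1.620e+01
 -2.000e-01]
[-1, 1, -1, 1, -1, 1, -1] 0.17744827975029812 [ 3.363e+02  5.591e+02  3.822e+02  3.500e+02  3.100e+00  0.000e+00
  0.000e+00  0.000e+00 -2.000e-01  0.000e+00 -1.150e+01 -1.620e+01
 -2.000e-01]
(np.float64(0.17744827975029812), [-1, 1, -1, 1, -1, 1, -1], [336.2781697637606, 559.0930389064076, 382.15570503125457, 349.9553412011046, 3.141592653589793, 0.003366129032774239, 0.0006331380287294211, 0.012943377350794417, -0.1888379434292524, 0.0054362676185591725, -11.499496031023064, -16.17402480306942, -0.18879100620849734], np.float64(0.48522074409208255))
```

```bash
cat >> kin.py <<'E'
_b=json.load(open("kin.json")) if os.path.exists("kin.json") else None
LO=np.array([-3.06,-.37,-1.25,.18,-1.1,.23,-2.94]);HI=np.array([3.06,2.12,1.32,2.47,4.24,1.98,2.94])
if _b: P=unpack(_b[2],_b[1])
def ik(T,q0,reg=.02):
    def res(q):
        A,t,_=fk(q,P);return np.r_[(t-T[:3,3])/5,40*R.from_matrix(A.T@T[:3,:3]).as_rotvec(),reg*(q-q0)]
    f=least_squares(res,np.clip(q0,LO+.02,HI-.02),bounds=(LO+.01,HI-.01));q=f.x
    A,t,_=fk(q,P);return q,np.linalg.norm(t-T[:3,3]),np.linalg.norm(R.from_matrix(A.T@T[:3,:3]).as_rotvec())
def rx(a): return R.from_rotvec([a,0,0]).as_matrix()
# tool in spatula frame: approach dir angle alpha from down toward +y ; flip: tool y = +x or -x of spatula
def grip(alpha,flip,back=19,gx=-124):
    zt=np.array([0,np.sin(alpha),-np.cos(alpha)]); yt=np.array([1.,0,0])*flip; xt=np.cross(yt,zt)
    G=np.eye(4);G[:3,:3]=np.c_[xt,yt,zt];G[:3,3]=np.array([gx,-8,60])+zt*back;return G
def S(F,x,y,z,roll=0,yaw=0): # spatula pose given in F
    return F@T6([x,y,z],R.from_rotvec([0,0,yaw]).as_matrix()@rx(-roll))
E
cat > plan.py <<'E'
from kin import *
F=np.load("F.npy")
RST=T6([480.75,311.57,0],Rm([0,0,-.2]))
s0=ctrl.read_state()["qpos"]
def seq():
    L=[("rest up",S(RST,70,0,96)),("rest",S(RST,70,0,16)),("rest up",S(RST,70,0,96)),("rest up",S(RST,70,0,160)),("mid",S(F,-150,200,150)),("front",S(F,-120,0,120)),("front",S(F,-120,0,34)),("in",S(F,0,0,34)),("lift",S(F,0,0,90))]
    for th in np.radians(range(0,121,10)):
        # lip foot over bat: keep lip foot at y=100,z=100
        v=rx(-th)@np.array([0,46,3]); L.append((f"roll{np.degrees(th):.0f}",F@T6([0,100-v[1],100-v[2]],rx(-th))))
    th=np.radians(100)
    for z in(80,60,45):
        v=rx(-th)@np.array([0,46,3]); L.append((f"low{z}",F@T6([0,100-v[1],z-v[2]],rx(-th))))
    return L
if __name__=="__main__":
    for al in(0,45,90):
        for fl in(1,-1):
            q=s0.copy();out=[]
            for n,T in seq():
                Tt=T@grip(np.radians(al),fl)
                best=None
                for k in range(1 if n!="rest up" or out else 12):
                    qq=q if k==0 else np.random.default_rng(k).uniform(LO,HI)
                    r=ik(Tt,qq)
                    if best is None or r[1]+100*r[2]<best[1]+100*best[2]: best=r
                    if best[1]<1 and best[2]<.01: break
                q=best[0]; out.append((n,round(best[1],1),round(best[2],3),np.round(q,2).tolist() , round(fk(q,P)[2][5][2])))
            print("alpha",al,"flip",fl,"bad:",[(o[0],o[1],o[2]) for o in out if o[1]>1.5 or o[2]>.02])
            if not [1 for o in out if o[1]>1.5 or o[2]>.02]:
                for o in out: print("   ",o[0],o[3],"wristz",o[4])
E
python3 plan.py
```

```text
alpha 0 flip 1 bad: []
    rest up [-0.17, 0.72, -0.82, 1.93, 0.73, 0.82, -0.02] wristz 487
    rest [-0.24, 0.83, -0.7, 1.98, 0.88, 0.67, -0.15] wristz 407
    rest up [-0.17, 0.72, -0.82, 1.93, 0.73, 0.82, -0.02] wristz 487
    rest up [-0.11, 0.64, -0.9, 1.87, 0.62, 0.94, 0.06] wristz 551
    mid [0.32, 0.48, -1.0, 2.24, 0.62, 0.73, 0.32] wristz 541
    front [0.82, 0.53, -0.97, 2.3, 0.74, 0.66, 0.74] wristz 511
    front [0.65, 0.69, -0.76, 2.38, 1.15, 0.51, 0.36] wristz 425
    in [0.67, 0.81, -0.85, 2.07, 0.97, 0.72, 0.63] wristz 425
    lift [0.74, 0.74, -0.94, 2.03, 0.84, 0.82, 0.73] wristz 481
    roll0 [0.63, 0.72, -0.95, 2.03, 0.82, 0.83, 0.64] wristz 488
    roll10 [0.45, 0.7, -0.87, 2.0, 0.87, 0.95, 0.5] wristz 491
    roll20 [0.28, 0.71, -0.81, 1.97, 0.91, 1.1, 0.38] wristz 483
    roll30 [0.12, 0.75, -0.74, 1.92, 0.93, 1.26, 0.29] wristz 463
    roll40 [-0.03, 0.81, -0.67, 1.86, 0.94, 1.42, 0.21] wristz 432
    roll50 [-0.16, 0.89, -0.61, 1.79, 0.94, 1.56, 0.16] wristz 391
    roll60 [-0.26, 0.98, -0.54, 1.72, 0.95, 1.7, 0.13] wristz 341
    roll70 [-0.35, 1.08, -0.47,
[... 4842 characters left out ...]
.float64(0.52)), ('roll20', np.float64(35.4), np.float64(0.459)), ('roll30', np.float64(31.2), np.float64(0.406)), ('roll40', np.float64(27.7), np.float64(0.362)), ('roll50', np.float64(25.2), np.float64(0.33)), ('roll60', np.float64(23.6), np.float64(0.311)), ('roll70', np.float64(23.0), np.float64(0.306)), ('roll80', np.float64(23.5), np.float64(0.315)), ('roll90', np.float64(25.0), np.float64(0.338)), ('roll100', np.float64(27.4), np.float64(0.372)), ('roll110', np.float64(30.4), np.float64(0.417)), ('roll120', np.float64(34.1), np.float64(0.47)), ('low80', np.float64(25.1), np.float64(0.346)), ('low60', np.float64(23.0), np.float64(0.322)), ('low45', np.float64(21.5), np.float64(0.304))]
```

```bash
cat > p2.py <<'E'
from plan import *
Q=None
for fl in(1,-1):
  sols=[]
  for k in range(40):
    q=np.random.default_rng(k).uniform(LO,HI); 
    T=S(RST,70,0,96)@grip(np.radians(45),fl)
    r=ik(T,q,.002)
    if r[1]<1 and r[2]<.01: sols.append(r[0])
  print(fl,len(sols));
  seen=[]
  for q in sols:
    if any(np.abs(q-z).max()<.3 for z in seen): continue
    seen.append(q)
    out=[];ok=True
    for n,T in seq():
        r=ik(T@grip(np.radians(45),fl),q);q=r[0];out.append((n,round(r[1],1),round(r[2],3),np.round(q,2).tolist(),round(fk(q,P)[2][5][2])))
    bad=[o[:3] for o in out if o[1]>1 or o[2]>.02]
    print("start",np.round(seen[-1],2),"bad",bad[:6],len(bad))
    if not bad and Q is None:
        Q=out
        for o in out: print("  ",o)
E
python3 p2.py
```

```text
1 8
start [ 0.36  0.92 -1.03  2.35  2.85  0.24 -1.73] bad [('rest up', np.float64(3.7), np.float64(0.037)), ('mid', np.float64(1.1), np.float64(0.012))] 2
start [ 0.3   0.86 -0.91  2.35  3.33  0.24 -2.22] bad [('rest up', np.float64(2.6), np.float64(0.035)), ('mid', np.float64(67.8), np.float64(0.137)), ('front', np.float64(79.7), np.float64(0.402)), ('front', np.float64(39.9), np.float64(0.31)), ('in', np.float64(29.2), np.float64(0.398)), ('lift', np.float64(34.0), np.float64(0.445))] 22
start [ 0.41  0.99 -1.14  2.35  2.48  0.29 -1.35] bad [('rest up', np.float64(3.7), np.float64(0.037)), ('mid', np.float64(1.1), np.float64(0.012))] 2
start [ 0.17  0.77 -0.68  2.35  3.89  0.34 -2.8 ] bad [('rest up', np.float64(2.6), np.float64(0.035)), ('mid', np.float64(67.8), np.float64(0.137)), ('front', np.float64(79.7), np.float64(0.402)), ('front', np.float64(39.9), np.float64(0.31)), ('in', np.float64(29.2), np.float64(0.398)), ('lift', np.float64(34.0), np.float64(0.445))] 22
-1 18
start [ 0.45  1.05 -1.24  2.35  2.23  0.36  2.05] bad [('rest up', np.float64(3.7), np.float64(0.037)), ('mi
[... 547 characters left out ...]
np.float64(0.387))] 21
start [ 0.22  0.8  -0.77  2.35  3.74  0.29  0.5 ] bad [('mid', np.float64(67.8), np.float64(0.137)), ('front', np.float64(79.7), np.float64(0.402)), ('front', np.float64(39.9), np.float64(0.31)), ('in', np.float64(29.2), np.float64(0.398)), ('lift', np.float64(34.0), np.float64(0.445)), ('roll0', np.float64(29.6), np.float64(0.387))] 21
start [ 0.3   0.86 -0.91  2.35  3.33  0.24  0.92] bad [('mid', np.float64(67.8), np.float64(0.137)), ('front', np.float64(79.7), np.float64(0.402)), ('front', np.float64(39.9), np.float64(0.31)), ('in', np.float64(29.2), np.float64(0.398)), ('lift', np.float64(34.0), np.float64(0.445)), ('roll0', np.float64(29.6), np.float64(0.387))] 21
```

```bash
cat > p3.py <<'E'
from plan import *
def gripb(alpha,flip,beta,gx=-124,back=19):
    G=grip(alpha,flip,0,gx); B=T6([0,0,0],R.from_rotvec([beta,0,0]).as_matrix()); G=G@B
    G[:3,3]+=G[:3,2]*back; return G
def margin(q): return np.minimum(q-LO,HI-q)
if __name__=="__main__":
  for al in(0,45):
   for fl in(1,-1):
    for be in(-40,-30,-20,-10,0,10,20,30,40):
      G=gripb(np.radians(al),fl,np.radians(be))
      best=None
      for k in range(14):
        q=s0.copy() if k==0 else np.random.default_rng(k).uniform(LO+.3,HI-.3)
        r=ik(S(RST,70,0,60)@G,q,.002)
        if r[1]>1 or r[2]>.01: continue
        q=r[0];q00=q;nb=0;mm=9;wz=999
        for n,T in seq():
            if n=="rest up": T=S(RST,70,0,60)
            r=ik(T@G,q,.02);q=r[0];nb+=(r[1]>1 or r[2]>.02)
            mm=min(mm,margin(q).min());wz=min(wz,fk(q,P)[2][5][2])
        if best is None or (nb,-mm)<best[0]: best=((nb,-mm),wz,q00)
      if best: print(al,fl,be,"bad",best[0][0],"margin",round(-best[0][1],2),"minwristz",round(best[1]),np.round(best[2],2))
E
time python3 p3.py
```

```text
Still running in the background as job /tmp/bash_jobs.1000/3c5651b25613 (pid 1185). You'll get a notice when it ends.
```

Edit , replacing
```

```
with
```

```

```bash
cat /tmp/bash_jobs.1000/3c5651b25613/stdout
```

```text
(no output)
```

Edit , replacing
```

```
with
```

```

```bash
kill -- -$(cat /tmp/bash_jobs.1000/3c5651b25613/pid); nproc
python3 - <<'E'
import time
from plan import *
t=time.time();ik(S(F,0,0,34)@grip(0.5,1),s0);print(time.time()-t)
E
```

```text
4
1.5565245151519775
```

```bash
cat > fast.py <<'E'
from kin import *
sg=np.array(P["s"],float);LL=P["L"];EE=P["E"]
def fkj(q):
    A=np.eye(3);o=np.zeros(3);ps=[];zs=[]
    for i in range(7):
        o=o+A@LL[i];t=sg[i]*q[i];c,s=np.cos(t),np.sin(t)
        if i%2==0: a=A[:,2];B=np.array([[c,-s,0],[s,c,0],[0,0,1]])
        else: a=A[:,1];B=np.array([[c,0,s],[0,1,0],[-s,0,c]])
        ps.append(o);zs.append(a*sg[i]);A=A@B
    w=o
    o=o+A@LL[7]
    J=np.zeros((6,7))
    for i in range(7): J[:3,i]=np.cross(zs[i],o-ps[i])/300;J[3:,i]=zs[i]
    return A@EE,o,J,ps
def rv(M):
    v=np.array([M[2,1]-M[1,2],M[0,2]-M[2,0],M[1,0]-M[0,1]])/2;s=np.linalg.norm(v);c=(np.trace(M)-1)/2
    if s<1e-9: return v
    return v/s*np.arctan2(s,c)
def ikf(T,q,it=60,lam=.03,lo=LO+.005,hi=HI-.005):
    q=np.clip(q,lo,hi)
    for k in range(it):
        A,o,J,ps=fkj(q);e=np.r_[(T[:3,3]-o)/300,rv(T[:3,:3]@A.T)]
        if np.linalg.norm(e)<1e-4: break
        n=np.linalg.norm(e);e=e*min(1,.3/n)
        act=np.ones(7,bool)
        for _ in range(4):
            Ja=J*act;dq=Ja.T@np.linalg.solve(Ja@Ja.T+lam**2*np.eye(6)*min(1,n),e)
            bad=act&(((q+dq<lo-1e-9))|((q+dq>hi+1e-9)))
            if not bad.any(): break
            act&=~bad
        q=np.clip(q+dq,lo,hi)
    A,o,J,ps=fkj(q);return q,np.linalg.norm(T[:3,3]-o),np.linalg.norm(rv(T[:3,:3]@A.T)),ps[5]
E
cat > p3.py <<'E'
from plan import *
from fast import *
import sys
def gripb(alpha,flip,beta,gx=-124,back=19):
    G=grip(alpha,flip,0,gx); B=T6([0,0,0],R.from_rotvec([beta,0,0]).as_matrix()); G=G@B
    G[:3,3]+=G[:3,2]*back; return G
def margin(q): return np.minimum(q-LO,HI-q)
if __name__=="__main__":
  for al in(0,45,90):
   for fl in(1,-1):
    for be in(-40,-20,-10,0,10,20,40):
      G=gripb(np.radians(al),fl,np.radians(be))
      best=None
      for k in range(20):
        q=s0.copy() if k==0 else np.random.default_rng(k).uniform(LO+.3,HI-.3)
        r=ikf(S(RST,70,0,60)@G,q,150)
        if r[1]>1 or r[2]>.01: continue
        q=r[0];q00=q;nb=[];mm=9;wz=999
        for n,T in seq():
            if n=="rest up": T=S(RST,70,0,60)
            r=ikf(T@G,q);q=r[0]
            if (r[1]>1 or r[2]>.02): nb.append(n)
            mm=min(mm,margin(q).min());wz=min(wz,r[3][2])
        if best is None or (len(nb),-mm)<best[0]: best=((len(nb),-mm),wz,q00,nb)
      if best: print(al,fl,be,"bad",best[0][0],best[3][:6],"margin",round(-best[0][1],2),"minwristz",round(best[1]),np.round(best[2],2),flush=True)
E
time timeout 500 python3 p3.py
```

```text
0 1 -40 bad 9 ['mid', 'front', 'front', 'in', 'lift', 'roll0'] margin 0.04 minwristz -8 [-1.2   0.74  0.16  2.3   1.75  0.57 -1.43]
0 1 -20 bad 3 ['mid', 'front', 'front'] margin 0.04 minwristz -37 [-0.19  0.91 -1.12  2.14  1.44  1.13 -0.81]
0 1 -10 bad 1 ['front'] margin 0.03 minwristz -45 [-0.58  0.64 -0.3   2.06  0.76  0.48 -0.12]
0 1 0 bad 0 [] margin 0.08 minwristz -47 [-0.2   0.77 -0.77  1.96  0.79  0.75 -0.07]
0 1 10 bad 0 [] margin 0.1 minwristz -45 [-0.96  0.78  0.57  1.87 -0.69  0.86  1.4 ]
0 1 20 bad 1 ['roll120'] margin 0.03 minwristz 25 [-0.14  0.86 -0.69  1.74  0.29  0.93  0.48]
0 1 40 bad 8 ['roll80', 'roll90', 'roll100', 'roll110', 'roll120', 'low80'] margin 0.07 minwristz 124 [-0.74  1.01  0.56  1.54 -0.75  1.49  1.49]
0 -1 -40 bad 8 ['roll80', 'roll90', 'roll100', 'roll110', 'roll120', 'low80'] margin 0.07 minwristz 200 [-0.65  0.97  0.37  1.53 -0.64  1.41 -1.75]
0 -1 -20 bad 1 ['roll120'] margin 0.03 minwristz 25 [-0.15  0.86 -0.67  1.74  0.28  0.93 -2.65]
0 -1 -10 bad 0 [] margin 0.09 minwristz -45 [-0.91  0.75  0.49  1.87 -0.62  0.82 -1.81]
0 -1 0 bad 0 [] margin
[... 1631 characters left out ...]
0.6   1.57 -0.94  2.   -0.87  0.61  2.8 ]
90 1 40 bad 0 [] margin 0.11 minwristz 76 [ 0.53  1.63 -1.1   1.72 -0.24  0.93  2.16]
90 -1 -40 bad 0 [] margin 0.09 minwristz 76 [ 0.44  1.5  -0.89  1.72 -0.52  1.   -0.72]
90 -1 -20 bad 0 [] margin 0.28 minwristz 76 [ 0.62  1.59 -0.97  2.   -0.81  0.58 -0.39]
90 -1 -10 bad 0 [] margin 0.06 minwristz 76 [ 0.73  1.73 -1.1   2.14 -1.04  0.3  -0.11]
90 -1 0 bad 22 ['rest', 'mid', 'front', 'front', 'in', 'lift'] margin 0.01 minwristz 83 [ 0.77  1.84 -1.13  2.27  4.2   0.27  0.98]
90 -1 10 bad 21 ['mid', 'front', 'front', 'in', 'lift', 'roll0'] margin 0.01 minwristz 76 [ 0.55  1.68 -0.82  2.4   4.15  0.9   1.06]
real	4m50.308s
user	4m46.552s
sys	0m0.328s
```

```bash
cat > p4.py <<'E'
from p3 import *
from scipy.spatial.transform import Slerp
def interp(A,B,n):
    sl=Slerp([0,1],R.from_matrix([A[:3,:3],B[:3,:3]]))
    return [T6(A[:3,3]*(1-t)+B[:3,3]*t,sl(t).as_matrix()) for t in np.linspace(0,1,n+1)[1:]]
def flip_pose(F,th,fy,fz,x=0):
    v=rx(-th)@np.array([0,46,3]); return F@T6([x,fy-v[1],fz-v[2]],rx(-th))
def path(G):
    L=[("pre",S(RST,70,0,116)@G),("rest",S(RST,70,0,16)@G),("up",S(RST,70,0,110)@G),("front",S(F,-130,0,110)@G),("front low",S(F,-130,0,34)@G),("in",S(F,0,0,34)@G),("lift",S(F,0,0,100)@G)]
    for th,fy,fz in((0,94,100),(30,94,100),(60,94,80),(80,94,60),(90,94,45),(100,94,40),(110,94,40),(110,65,42),(110,65,110)): L.append((f"r{th}_{fy}_{fz}",flip_pose(F,np.radians(th),fy,fz)@G))
    L+=[("back",S(F,-60,60,140,np.radians(45))@G),("ret",S(RST,70,0,110)@G),("rest",S(RST,70,0,16)@G)]
    return L
if __name__=="__main__":
  for be in(-15,-20,-25,-30,-35):
    G=gripb(np.radians(45),-1,np.radians(be));q=s0.copy();T0=getcmd();rep=[]
    for n,T in path(G):
        w=0;mm=9
        for t in interp(T0,T,8):
            r=ikf(t,q,25);q=r[0];w=max(w,r[1]+200*r[2]);m=margin(q);mm=min(mm,m.min())
        rep.append((n,round(w,1),round(mm,2),int(np.argmin(margin(q)))+1));T0=T
    print(be,rep)
E
python3 p4.py
```

```text
-15 [('pre', np.float64(0.0), np.float64(0.12), 6), ('rest', np.float64(5.2), np.float64(0.01), 6), ('up', np.float64(2.8), np.float64(0.01), 5), ('front', np.float64(0.0), np.float64(0.17), 4), ('front low', np.float64(0.0), np.float64(0.43), 4), ('in', np.float64(0.0), np.float64(0.47), 5), ('lift', np.float64(0.0), np.float64(0.69), 5), ('r0_94_100', np.float64(0.0), np.float64(0.64), 5), ('r30_94_100', np.float64(0.0), np.float64(0.66), 4), ('r60_94_80', np.float64(0.0), np.float64(0.66), 4), ('r80_94_60', np.float64(0.0), np.float64(0.7), 7), ('r90_94_45', np.float64(0.0), np.float64(0.61), 7), ('r100_94_40', np.float64(0.0), np.float64(0.53), 7), ('r110_94_40', np.float64(0.0), np.float64(0.48), 7), ('r110_65_42', np.float64(0.0), np.float64(0.48), 7), ('r110_65_110', np.float64(0.0), np.float64(0.49), 6), ('back', np.float64(0.0), np.float64(0.52), 4), ('ret', np.float64(0.0), np.float64(0.15), 5), ('rest', np.float64(4.8), np.float64(0.02), 6)]
-20 [('pre', np.float64(0.0), np.float64(0.28), 6), ('rest', np.float64(0.0), np.float64(0.1), 6), ('up', np.float64(0.0), np.float64
[... 3034 characters left out ...]
.0), np.float64(0.53), 6), ('lift', np.float64(0.0), np.float64(0.45), 6), ('r0_94_100', np.float64(0.0), np.float64(0.46), 6), ('r30_94_100', np.float64(0.0), np.float64(0.53), 6), ('r60_94_80', np.float64(0.0), np.float64(0.55), 6), ('r80_94_60', np.float64(0.0), np.float64(0.44), 6), ('r90_94_45', np.float64(0.0), np.float64(0.37), 6), ('r100_94_40', np.float64(0.0), np.float64(0.27), 6), ('r110_94_40', np.float64(0.0), np.float64(0.16), 6), ('r110_65_42', np.float64(0.0), np.float64(0.17), 6), ('r110_65_110', np.float64(0.0), np.float64(0.15), 6), ('back', np.float64(0.0), np.float64(0.24), 6), ('ret', np.float64(0.0), np.float64(0.48), 5), ('rest', np.float64(0.0), np.float64(0.48), 5)]
```

Run:
```python
from h import *
r=row(down(634,-7,230,-1.7),3);print(r.tolist(),need(r))
```

```text
[0.069, -0.316, -0.115, 0.0, -0.0, 1.57] 8.406950825751332
```

>>> {"op": "move_arm", "data": {"moves": [[[0.069, -0.316, -0.115, 0, 0, 1.57], [0.069, -0.316, -0.115, 0, 0, 1.57], [0.069, -0.316, -0.115, 0, 0, 1.57], [0.069, -0.316, -0.115, 0, 0, 1.57], [0.069, -0.316, -0.115, 0, 0, 1.57], [0.069, -0.316, -0.115, 0, 0, 1.57], [0.069, -0.316, -0.115, 0, 0, 1.57], [0.069, -0.316, -0.115, 0, 0, 1.57], [0.069, -0.316, -0.115, 0, 0, 1.57], [0.069, -0.316, -0.115, 0, 0, 1.57], [0.069, -0.316, -0.115, 0, 0, 1.57], [0.069, -0.316, -0.115, 0, 0, 1.57]]]}}

```text
clock: 16.42
eef_pos: [634.2, -6.7, 229.1]
tool_rot: [3.141, -0.0, -1.7]
force: [-0.0, 0.5, 0.2]
width: 51.2
```

Run:
```python
from h import *
import pickle
commit([0.069,-0.316,-0.115,0,0,1.57])
c=cam("wrist");cv2.imwrite("pics/w8.png",c["img"]);pickle.dump(c,open("w8.pkl","wb"))
I=c["img"]
cv2.imwrite("pics/w8a.png",cv2.resize(I[60:330,60:330],None,fx=2.2,fy=2.2,interpolation=cv2.INTER_CUBIC))
cv2.imwrite("pics/w8b.png",cv2.resize(I[60:330,250:520],None,fx=2.2,fy=2.2,interpolation=cv2.INTER_CUBIC))
r=row(down(497,394,230,-1.7),3);print(r.tolist(),need(r))
```

```text
t 16.43 cmd [634.4  -6.6 229.5] meas err tool mm [0.2 0.2 0.4] rot [-0.001  0.    -0.   ] F [-0.   0.5  0.2] w 51.2 q [0.009, 0.608, -0.07, 1.564, 0.049, 0.972, -1.776]
[-0.38, 0.188, -0.0, -0.0, -0.0, 0.0] 6.783396199544886
```

View pics/w8.png

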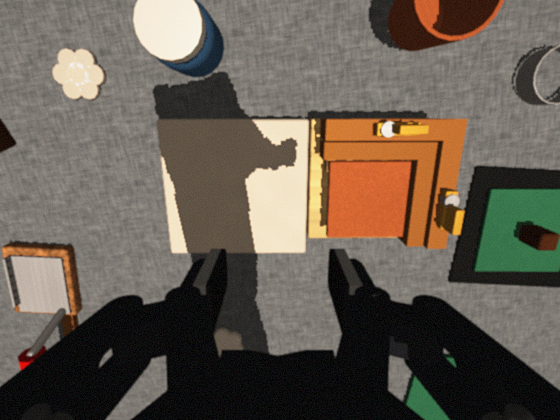

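View pics/w8b.png

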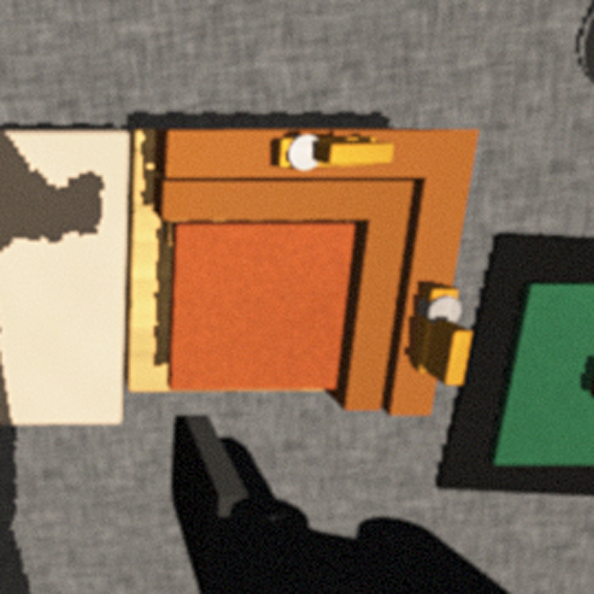

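Run:
```python
from fit import *
import pickle
np.set_printoptions(precision=3,suppress=True)
c=pickle.load(open("w8.pkl","rb"))
f=lambda u:(np.array(u)+.5)/2.2-.5+[250,60]
pts=[((478,130),(84,-84,71)),((432,415),(-50,-84,71)),((387,414),(-50,-64,71)),((166,130),(84,50,71)),((176,223),(42,42,59)),((357,221),(42,-42,59)),((337,388),(-42,-42,59)),((171,389),(-42,42,59)),((128,130),(84,62,30)),((122,424),(-75,62,30))]
pp=[(f(u),L) for u,L in pts]+[(np.array((171,252.5)),(-75,228,30)),(np.array((160,119)),(84,228,30))]
for fz in(0,1):
    x,r=fit2d([(c,pp)],[606,-100,-.12],fz);print(x,"\n",r.T)
tl=[pp[i] for i in(4,5,6,7)]
print("tile only",fit2d([(c,tl)],[606,-100,-.12],0)[0])
print("rim",fit2d([(c,pp[:4])],[606,-100,-.12],0)[0],"bat",fit2d([(c,pp[8:])],[606,-100,-.12],0)[0])
```

```text
[ 608.131 -100.765   -0.124] 
 [[ 0.138 -0.632  1.184  0.621  0.378  0.044 -0.164 -0.822  0.919  0.306
  -0.869 -5.181]
 [-0.868 -0.466  0.058 -0.302 -0.105  0.485  0.757  0.585 -0.613  0.713
   1.164 -0.178]]
[ 607.61  -101.358   -0.126   -2.18 ] 
 [[-0.497 -1.26   0.687  1.092  0.713 -0.211 -0.471 -0.62   1.447  0.565
   0.152 -3.667]
 [-0.246 -0.806 -0.313  0.061 -0.051  0.683  0.439  0.142 -0.311  0.195
   0.429 -0.157]]
tile only [ 608.554 -100.923   -0.117]
rim [ 607.798 -100.388   -0.125] bat [ 607.625 -101.43    -0.128]
```

>>> {"op": "move_arm", "data": {"moves": [[[-0.38, 0.188, 0, 0, 0, 0], [-0.38, 0.188, 0, 0, 0, 0], [-0.38, 0.188, 0, 0, 0, 0], [-0.38, 0.188, 0, 0, 0, 0], [-0.38, 0.188, 0, 0, 0, 0], [-0.38, 0.188, 0, 0, 0, 0], [-0.38, 0.188, 0, 0, 0, 0], [-0.38, 0.188, 0, 0, 0, 0], [-0.38, 0.188, 0, 0, 0, 0], [-0.38, 0.188, 0, 0, 0, 0]]]}}

```text
clock: 17.73
eef_pos: [498.1, 392.5, 229.6]
tool_rot: [-3.141, -0.001, -1.703]
force: [0.5, -0.6, 0.4]
width: 51.4
```

Run:
```python
from h import *
import pickle
commit([-0.38,0.188,0,0,0,0])
c=cam("wrist");cv2.imwrite("pics/w9.png",c["img"]);pickle.dump(c,open("w9.pkl","wb"))
cv2.imwrite("pics/w9a.png",cv2.resize(c["img"][90:320,170:370],None,fx=2.6,fy=2.6,interpolation=cv2.INTER_CUBIC))
```

```text
t 17.73 cmd [497.  394.5 229.5] meas err tool mm [ 1.8 -1.4 -0.1] rot [0.001 0.001 0.003] F [ 0.5 -0.6  0.4] w 51.4 q [-0.668, 0.607, -0.073, 1.564, 0.052, 0.972, -2.46]
```

View pics/w9.png

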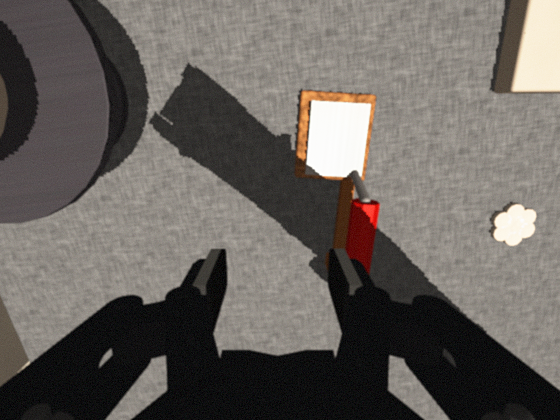

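View pics/w9a.png

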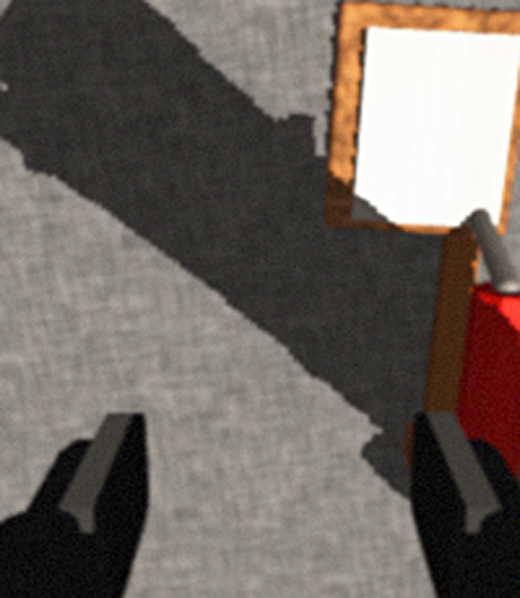

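Run:
```python
from h import *
import pickle
c=pickle.load(open("w9.pkl","rb"))
cv2.imwrite("pics/w9b.png",cv2.resize(c["img"][80:280,285:395],None,fx=3,fy=3,interpolation=cv2.INTER_CUBIC))
s=ctrl.read_state();print(s["eef_pos"],s["qd"].round(3))
```

```text
[498.08829674 392.68453821 229.63168103] [-0.002  0.    -0.003 -0.003 -0.002  0.002 -0.002]
```

View pics/w9b.png

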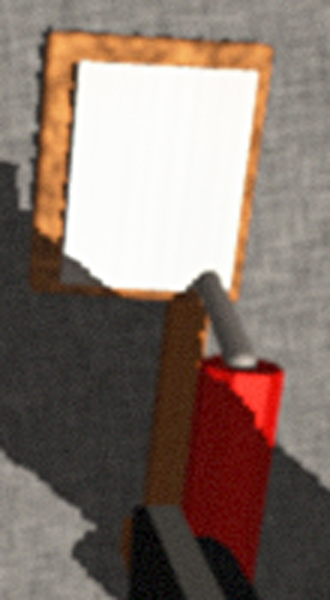

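Run:
```python
from fit import *
import pickle
np.set_printoptions(precision=3,suppress=True)
c=pickle.load(open("w9.pkl","rb"))
f=lambda u:(np.array(u)+.5)/3-.5+[285,80]
pts=[((49,33),(104,58,16)),((272,45),(104,-26,16)),((238,298),(6,-26,16)),((32,290),(6,58,16)),((259,72),(94,-17,19)),((232,290),(12,-17,19)),((78,62),(94,47.5,28))]
pp=[(f(u),L) for u,L in pts]
for fz in(0,1):
    x,r=fit2d([(c,pp)],[480,311,-.2],fz);print(x,"\n",r.T)
x,r=fit2d([(c,pp[:4])],[480,311,-.2]);print("pad",x,"\n",r.T)
x,r=fit2d([(c,pp[4:])],[480,311,-.2]);print("blade",x)
A=T6([x[0],x[1],0],Rm([0,0,x[2]]))
A=T6([*fit2d([(c,pp)],[480,311,-.2])[0][:2],0],Rm([0,0,fit2d([(c,pp)],[480,311,-.2])[0][2]]))
u=lambda L:((proj(c,(A@np.r_[L,1])[:3])-[285,80]+.5)*3-.5)
for n,L in(("hl",(-2,5,76+5)),("hl low",(-2,5,76-5)),("htl",(-2,-2.6,89)),("htr",(-2,-13.4,89)),("hr",(-2,-21,81)),("hr2",(-2,-21,71)),("back htl",(-122,-2.6,89)),("back hr",(-122,-21,81)),("rodfoot",(16,-8,21)),("rodtop",(-2,-8,76))): print(n,u(L))
```

```text
[480.71  314.549  -0.177] 
 [[-0.1    1.75   1.691 -0.026 -2.452 -2.558  0.26 ]
 [-0.348 -0.619  2.423  1.933 -0.548  0.267 -0.47 ]]
[480.638 313.794  -0.179  -7.384] 
 [[ 0.281  0.54   0.619  0.26  -3.503 -3.51   0.417]
 [ 0.052 -0.128  1.195  0.616 -0.263 -0.899 -0.241]]
pad [481.299 315.707  -0.182] 
 [[-0.757  1.09   0.702 -1.015]
 [-1.006 -0.899  2.166  1.354]]
blade [480.143 311.706  -0.164]
hl [201.75 365.21]
hl low [194.822 357.343]
htl [231.065 372.899]
htr [264.356 374.357]
hr [279.874 368.639]
hr2 [270.557 360.676]
back htl [189.64  693.116]
back hr [234.505 681.747]
rodfoot [203.868 280.596]
rodtop [236.71  362.906]
```

```bash
cat > sp.py <<'E'
from p4 import *
RST=T6([480.7,314.5,0],Rm([0,0,-.177]))
SP0=RST@T6([70,-1.5,16],np.eye(3))
F=T6([607.8,-101.0,0],Rm([0,0,-.126]))
G=gripb(np.radians(45),-1,np.radians(-28),back=20)
def up(T,dz):
    T=T.copy();T[2,3]+=dz;return T
def chk(Ts,q=None):
    q=ctrl.read_state()["qpos"] if q is None else q;T0=getcmd()
    for T in Ts:
        w=0;mm=9
        for t in interp(T0,T,8):
            r=ikf(t,q,25);w=max(w,r[1]+200*r[2]);mm=min(mm,margin(r[0]).min());q=r[0]
        T0=T;rr=row(T,4);print(rr.tolist(),"rows %.1f"%need(rr),"err %.1f marg %.2f"%(w,mm),"q",np.round(q,2).tolist(),"tcp",np.round(T[:3,3]))
    return q
E
python3 - <<'E'
from sp import *
print(G.round(2)); print((SP0@G).round(2))
pre=(SP0@G).copy(); ap=pre.copy(); ap[:3,3]-=90*pre[:3,2]
chk([ap,pre])
E
```

```text
[[   0.     -0.88   -0.47 -133.39]
 [  -0.71   -0.33    0.62    4.49]
 [  -0.71    0.33   -0.62   47.51]
 [   0.      0.      0.      1.  ]]
[[-1.2000e-01 -9.3000e-01 -3.5000e-01  4.1883e+02]
 [-7.0000e-01 -1.7000e-01  7.0000e-01  3.2860e+02]
 [-7.1000e-01  3.3000e-01 -6.2000e-01  6.3510e+01]
 [ 0.0000e+00  0.0000e+00  0.0000e+00  1.0000e+00]]
[0.1335, 0.0295, 0.1098, -0.4443, -0.7797, -0.1473] rows 4.9 err 0.0 marg 0.46 q [0.34, 0.99, -0.7, 1.87, -0.42, 0.76, -1.37] tcp [451. 266. 120.]
[0.0754, 0.069, 0.166, -0.4443, -0.7797, -0.1473] rows 4.9 err 0.0 marg 0.32 q [0.24, 1.1, -0.72, 1.93, -0.45, 0.55, -1.35] tcp [419. 329.  64.]
```

>>> {"op": "move_arm", "data": {"moves": [[[0.1, 0.022, 0.05, -0.444, -0.78, -0.147], [0.1335, 0.0295, 0.1098, -0.444, -0.78, -0.147], [0.1335, 0.0295, 0.1098, -0.444, -0.78, -0.147], [0.1335, 0.0295, 0.1098, -0.444, -0.78, -0.147], [0.1335, 0.0295, 0.1098, -0.444, -0.78, -0.147], [0.1335, 0.0295, 0.1098, -0.444, -0.78, -0.147], [0.1335, 0.0295, 0.1098, -0.444, -0.78, -0.147], [0.1335, 0.0295, 0.1098, -0.444, -0.78, -0.147], [0.1335, 0.0295, 0.1098, -0.444, -0.78, -0.147]]]}}

```text
clock: 18.9
eef_pos: [449.8, 267.6, 121.1]
tool_rot: [2.658, 0.785, -1.741]
force: [0.4, -0.0, -0.1]
width: 51.2
```

Run:
```python
from sp import *
import pickle
commit([0.1335,0.0295,0.1098,-0.444,-0.78,-0.147])
c=cam("wrist");cv2.imwrite("pics/w10.png",c["img"]);pickle.dump(c,open("w10.pkl","wb"))
pre=SP0@G; chk([pre])
A=SP0
for n,L in(("hfrontc",(-72,-8,60)),("hbackc",(-192,-8,60)),("bl tipR",(24,-17,3)),("bl tipL",(24,49,12)),("bl bR",(-58,-17,3)),("lip b",(-45,49,12)),("grip",(-124,-8,60))): print(n,proj(c,(A@np.r_[L,1])[:3]).round(1))
```

```text
t 18.9 cmd [450.5 265.9 119.7] meas err tool mm [-2.1  0.8  0.6] rot [-0.001  0.003 -0.004] F [ 0.4 -0.  -0.1] w 51.2 q [0.342, 0.993, -0.713, 1.866, -0.398, 0.753, -1.39]
[0.0001, 0.0, 0.09, -0.0004, 0.0003, -0.0001] rows 1.4 err 0.0 marg 0.32 q [0.25, 1.1, -0.74, 1.93, -0.43, 0.55, -1.37] tcp [419. 329.  64.]
hfrontc [280.8 159.3]
hbackc [278.9 269.8]
bl tipR [381.6 -49. ]
bl tipL [270.8 -57.1]
bl bR [351.1 111.9]
lip b [271.6  68.2]
grip [279.8 217.4]
```

View pics/w10.png

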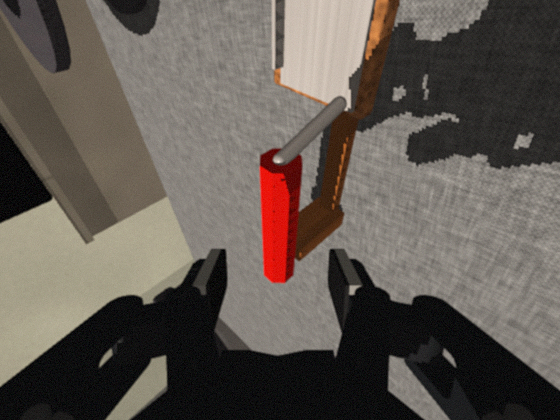

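>>> {"op": "move_arm", "data": {"moves": [[[0, 0, 0.045, 0, 0, 0], [0, 0, 0.09, 0, 0, 0], [0, 0, 0.09, 0, 0, 0], [0, 0, 0.09, 0, 0, 0]]]}}

```text
clock: 19.45
eef_pos: [419.2, 328.9, 63.9]
tool_rot: [2.655, 0.785, -1.746]
force: [1.4, -1.3, -0.3]
width: 51.3
```

>>> {"op": "move_arm", "data": {"moves": [[[0, 0, 0, 0, 0, 0], [0, 0, 0, 0, 0, 0], [0, 0, 0, 0, 0, 0], [0, 0, 0, 0, 0, 0]]], "jaw": 0}}

```text
clock: 19.95
eef_pos: [420.3, 328.4, 64.4]
tool_rot: [2.655, 0.786, -1.748]
force: [2.4, -3.6, 5.4]
width: 24.9
```

Run:
```python
from sp import *
commit([0,0,0.09,0,0,0])
r=row(up(getcmd(),94));print(r)
```

```text
t 19.95 cmd [418.8 328.7  63.5] meas err tool mm [-0.6 -1.  -1.2] rot [ 0.002 -0.001 -0.   ] F [ 2.4 -3.6  5.4] w 24.9 q [0.253, 1.101, -0.738, 1.928, -0.432, 0.546, -1.366]
[-0.0665  0.0312 -0.0587 -0.     -0.     -0.    ]
```

>>> {"op": "move_arm", "data": {"moves": [[[-0.022, 0.0104, -0.0195, 0, 0, 0], [-0.044, 0.0208, -0.039, 0, 0, 0], [-0.0665, 0.0312, -0.0587, 0, 0, 0], [-0.0665, 0.0312, -0.0587, 0, 0, 0], [-0.0665, 0.0312, -0.0587, 0, 0, 0]]]}}

```text
clock: 20.58
eef_pos: [418.9, 327.8, 156.4]
tool_rot: [2.653, 0.784, -1.749]
force: [0.5, 0.1, -1.6]
width: 25.1
```

Run:
```python
from sp import *
import pickle
commit([-0.0665,0.0312,-0.0587,0,0,0])
c=cam("wrist");cv2.imwrite("pics/w11.png",c["img"]);pickle.dump(c,open("w11.pkl","wb"))
t=cam("top");cv2.imwrite("pics/t11.png",cv2.resize(t["img"][150:330,60:300],None,fx=3,fy=3,interpolation=cv2.INTER_CUBIC));s=cam("scene");cv2.imwrite("pics/s11.png",cv2.resize(s["img"][150:330,350:530],None,fx=3,fy=3,interpolation=cv2.INTER_CUBIC))
st=ctrl.read_state();M=T6(st["eef_pos"],Rm(st["tool_rot"]));A=M@np.linalg.inv(G)
pickle.dump((t,s,M),open("ts11.pkl","wb"))
print(A.round(3))
for n,L in(("hfrontc",(-72,-8,60)),("bl bR",(-58,-17,3)),("bl bL",(-58,49,3)),("lip b",(-45,49,12)),("lip b in",(-45,46,12)),("rodfoot",(-54,-8,5))): print(n,proj(c,(A@np.r_[L,1])[:3]).round(1))
```

```text
t 20.57 cmd [418.8 328.7 157.6] meas err tool mm [ 1.4 -0.3  0. ] rot [0.001 0.001 0.001] F [ 0.5  0.1 -1.6] w 25.1 q [0.272, 0.93, -0.774, 1.932, -0.47, 0.67, -1.45]
[[ 9.84000e-01  1.77000e-01  2.00000e-03  5.48917e+02]
 [-1.77000e-01  9.84000e-01  0.00000e+00  3.00164e+02]
 [-2.00000e-03 -1.00000e-03  1.00000e+00  1.08673e+02]
 [ 0.00000e+00  0.00000e+00  0.00000e+00  1.00000e+00]]
hfrontc [276.9 198.7]
bl bR [398.5 111.7]
bl bL [276.9  66.2]
lip b [262.7  41.5]
lip b in [267.4  43. ]
rodfoot [377.7  95.9]
```

View pics/w11.png

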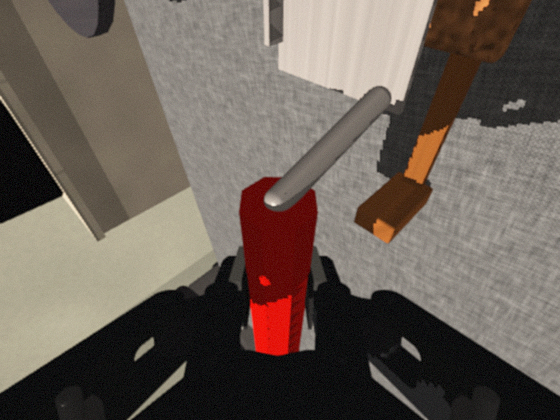

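View pics/s11.png

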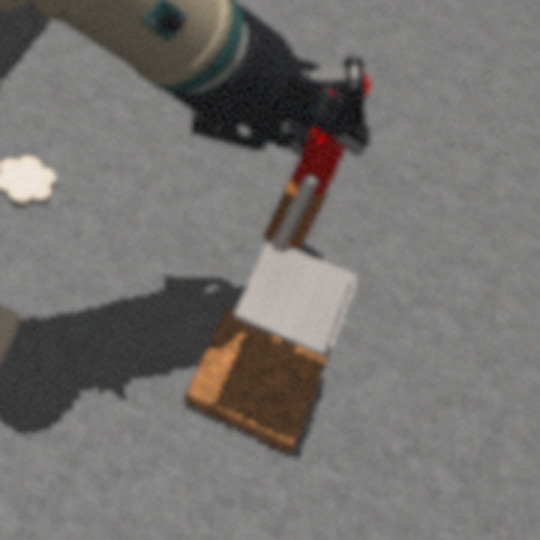

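View pics/t11.png

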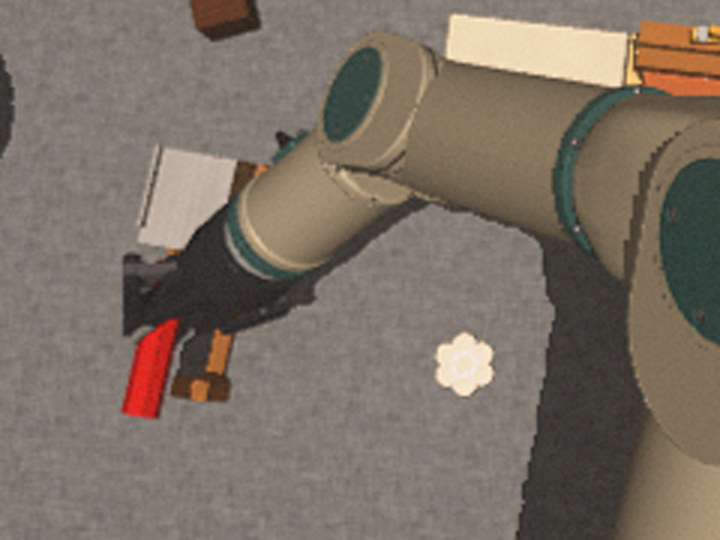

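Run:
```python
from h import *
import pickle
c=pickle.load(open("w11.pkl","rb"))
cv2.imwrite("pics/w11a.png",cv2.resize(c["img"][0:220,230:430],None,fx=3.6,fy=2.7,interpolation=cv2.INTER_CUBIC)[:, :])
```

```text
(no output)
```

View pics/w11a.png

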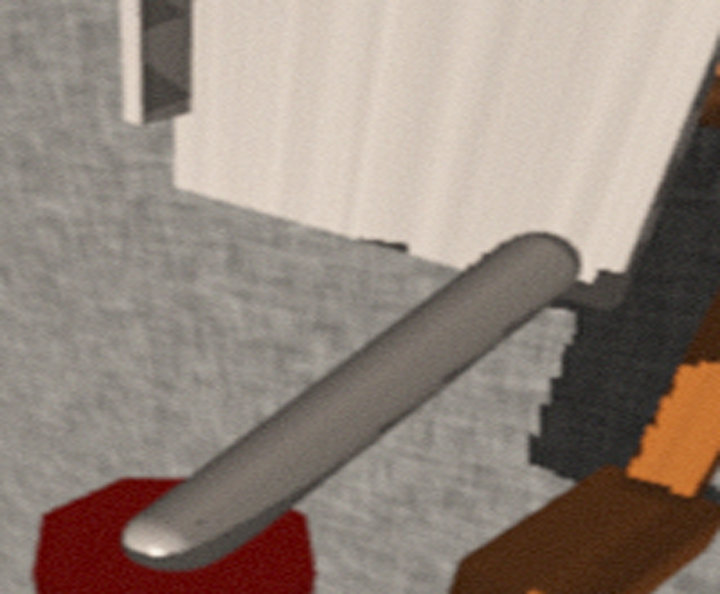

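```bash
cat > inhand.py <<'E'
from sp import *
import pickle
def fitG(c,M,pts,sig=(3,1,2,.03,.04,.02),px=1.0):
    # delta in spatula frame about the grip point
    gp=np.array([-124,-8,60.])
    def Gd(p):
        D=T6(gp+p[:3],R.from_rotvec(p[3:]).as_matrix())@T6(-gp,np.eye(3)); return D  # true spatula = A@D
    A=M@np.linalg.inv(G)
    def res(p):
        W=A@Gd(p)
        return np.r_[np.concatenate([(proj(c,(W@np.r_[L,1])[:3])-uv)/px for uv,L in pts]),p/np.array(sig)]
    f=least_squares(res,np.zeros(6));return f.x,Gd(f.x),res(f.x)[:2*len(pts)].reshape(-1,2)*px
E
python3 - <<'E'
from inhand import *
np.set_printoptions(precision=3,suppress=True)
c=pickle.load(open("w11.pkl","rb"));M=pickle.load(open("ts11.pkl","rb"))[2]
f=lambda u:np.array([(u[0]+.5)/3.6-.5+230,(u[1]+.5)/2.7-.5])
pts=[((124,122),(-45,49,12)),((146,124),(-45,46,12)),((189,111),(-45,46,3)),((176,188),(-58,49,3)),((610,309),(-58,-17,3))]
pp=[(f(u),L) for u,L in pts]
p,D,r=fitG(c,M,pp);print(p);print(r.T)
p,D,r=fitG(c,M,pp,sig=(3,3,3,.03,.1,.1));print(p);print(r.T)
E
```

```text
[-0.901 -0.268 -0.389 -0.     0.007  0.002]
[[ 0.392 -1.117  0.95  -0.246 -0.072]
 [-0.548  0.225  0.733 -0.52   0.005]]
[-0.764 -0.427 -0.256  0.     0.008  0.003]
[[ 0.373 -1.132  0.934 -0.271  0.069]
 [-0.528  0.238  0.769 -0.453 -0.072]]
```

```bash
cat >> inhand.py <<'E'
_gp=np.array([-124,-8,60.]);_p=np.array([-.85,-.3,-.35,0,.007,.002])
D=T6(_gp+_p[:3],R.from_rotvec(_p[3:]).as_matrix())@T6(-_gp,np.eye(3))
GE=np.linalg.inv(D)@G
E
python3 - <<'E'
from inhand import *
q=chk([S(F,-130,1,105)@GE])
E
```

```text
[0.2842, 0.1308, -0.2449, -0.0301, 0.0187, -0.0351] rows 6.4 err 0.0 marg 0.47 q [0.88, 0.89, -0.6, 1.88, -0.12, 1.18, -1.1] tcp [348. -62. 153.]
```

>>> {"op": "move_arm", "data": {"moves": [[[0.0406, 0.0187, -0.035, -0.0043, 0.0027, -0.005], [0.0812, 0.0374, -0.07, -0.0086, 0.0053, -0.01], [0.1218, 0.0561, -0.105, -0.0129, 0.008, -0.015], [0.1624, 0.0747, -0.14, -0.0172, 0.0107, -0.02], [0.203, 0.0934, -0.1749, -0.0215, 0.0134, -0.0251], [0.2436, 0.1121, -0.2099, -0.0258, 0.016, -0.0301], [0.2842, 0.1308, -0.2449, -0.0301, 0.0187, -0.0351], [0.2842, 0.1308, -0.2449, -0.0301, 0.0187, -0.0351], [0.2842, 0.1308, -0.2449, -0.0301, 0.0187, -0.0351], [0.2842, 0.1308, -0.2449, -0.0301, 0.0187, -0.0351]]]}}

```text
clock: 21.98
eef_pos: [348.1, -60.8, 153.0]
tool_rot: [2.662, 0.787, -1.69]
force: [-0.0, -0.3, -1.4]
width: 25.0
```

Run:
```python
from inhand import *
commit([0.2842,0.1308,-0.2449,-0.0301,0.0187,-0.0351])
c=cam("wrist");cv2.imwrite("pics/w12.png",c["img"]);t=cam("top");s=cam("scene")
st=ctrl.read_state();M=T6(st["eef_pos"],Rm(st["tool_rot"]));pickle.dump((c,t,s,M),open("s12.pkl","wb"))
cv2.imwrite("pics/t12.png",t["img"]);cv2.imwrite("pics/s12.png",s["img"])
q=chk([S(F,-130,1,35)@GE,S(F,0,1,35)@GE])
print((np.linalg.inv(F)@M@np.linalg.inv(GE)).round(3))
```

```text
t 21.98 cmd [348.2 -62.3 152.8] meas err tool mm [-1.1 -0.2  0.9] rot [-0.002 -0.001 -0.002] F [-0.  -0.3 -1.4] w 25.0 q [0.877, 0.893, -0.6, 1.884, -0.12, 1.175, -1.102]
[0.0495, -0.0228, 0.044, 0.0, 0.0, -0.0] rows 1.1 err 0.0 marg 0.58 q [0.86, 1.01, -0.56, 1.88, -0.07, 1.07, -1.08] tcp [348. -62.  83.]
[0.05, -0.138, -0.0163, 0.0, 0.0, -0.0] rows 2.4 err 0.0 marg 0.63 q [0.74, 1.1, -0.56, 1.53, -0.1, 1.29, -1.15] tcp [477. -79.  83.]
[[ 1.00000e+00 -2.00000e-03 -0.00000e+00 -1.30085e+02]
 [ 2.00000e-03  1.00000e+00 -1.00000e-03  2.25000e+00]
 [ 0.00000e+00  1.00000e-03  1.00000e+00  1.05154e+02]
 [ 0.00000e+00  0.00000e+00  0.00000e+00  1.00000e+00]]
```

View pics/w12.png

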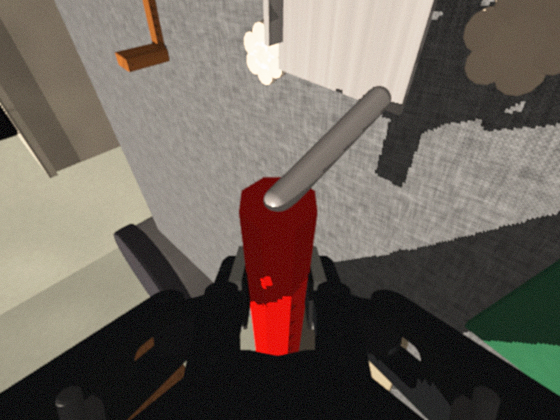

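View pics/s12.png

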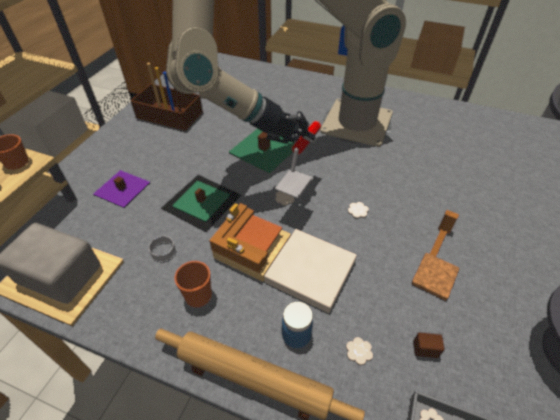

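>>> {"op": "move_arm", "data": {"moves": [[[0.0248, -0.0114, 0.022, 0, 0, 0], [0.0495, -0.0228, 0.044, 0, 0, 0], [0.0495, -0.0228, 0.044, 0, 0, 0], [0.0495, -0.0228, 0.044, 0, 0, 0]]]}}

```text
clock: 22.62
eef_pos: [348.5, -61.7, 83.8]
tool_rot: [2.663, 0.786, -1.691]
force: [0.5, -0.7, -1.2]
width: 25.1
```

Run:
```python
from inhand import *
commit([0.0495,-0.0228,0.044,0,0,0])
st=ctrl.read_state();M=T6(st["eef_pos"],Rm(st["tool_rot"]))
print((np.linalg.inv(F)@M@np.linalg.inv(GE)).round(3))
q=chk([S(F,0,0.5,35)@GE,S(F,0,0.5,65)@GE,S(F,0,.5,100)@GE])
```

```text
t 22.62 cmd [348.2 -62.2  82.8] meas err tool mm [-1.1 -0.1 -0.4] rot [-0.    -0.    -0.001] F [ 0.5 -0.7 -1.2] w 25.1 q [0.856, 1.009, -0.562, 1.884, -0.075, 1.068, -1.081]
[[ 1.00000e+00 -1.00000e-03 -0.00000e+00 -1.29753e+02]
 [ 1.00000e-03  1.00000e+00 -1.00000e-03  1.73000e+00]
 [ 0.00000e+00  1.00000e-03  1.00000e+00  3.60490e+01]
 [ 0.00000e+00  0.00000e+00  0.00000e+00  1.00000e+00]]
[0.0008, -0.115, -0.0606, 0.0, 0.0, -0.0] rows 2.1 err 0.0 marg 0.63 q [0.74, 1.1, -0.56, 1.53, -0.1, 1.29, -1.15] tcp [477. -79.  83.]
[-0.0204, -0.1052, -0.0795, 0.0, 0.0, -0.0] rows 2.1 err 0.0 marg 0.65 q [0.74, 1.05, -0.57, 1.53, -0.11, 1.33, -1.17] tcp [477. -79. 113.]
[-0.0452, -0.0938, -0.1014, 0.0, 0.0, -0.0] rows 2.3 err 0.0 marg 0.61 q [0.75, 1.01, -0.58, 1.53, -0.13, 1.37, -1.18] tcp [477. -79. 148.]
```

Now I'll insert to about 75% and look before going further.

>>> {"op": "move_arm", "data": {"moves": [[[0.0001, -0.0144, -0.0076, 0, 0, 0], [0.0002, -0.0288, -0.0152, 0, 0, 0], [0.0003, -0.0431, -0.0227, 0, 0, 0], [0.0004, -0.0575, -0.0303, 0, 0, 0], [0.0005, -0.0719, -0.0379, 0, 0, 0], [0.0006, -0.0863, -0.0455, 0, 0, 0], [0.0006, -0.0863, -0.0455, 0, 0, 0], [0.0006, -0.0863, -0.0455, 0, 0, 0]]]}}

```text
clock: 23.62
eef_pos: [444.3, -74.8, 83.6]
tool_rot: [2.663, 0.785, -1.691]
force: [-0.4, -1.5, -1.4]
width: 25.0
```

Run:
```python
from inhand import *
commit([0.0006,-0.0863,-0.0455,0,0,0])
c=cam("wrist");cv2.imwrite("pics/w13.png",c["img"]);s=cam("scene");cv2.imwrite("pics/s13.png",cv2.resize(s["img"][160:310,180:380],None,fx=3.8,fy=3.8,interpolation=cv2.INTER_CUBIC))
st=ctrl.read_state();M=T6(st["eef_pos"],Rm(st["tool_rot"]))
pickle.dump((c,s,M),open("s13.pkl","wb"))
print((np.linalg.inv(F)@M@np.linalg.inv(GE)).round(3))
q=chk([S(F,0,0.5,35)@GE])
A=F
for n,L in(("plinth FL",(-55,60,30)),("bat FR",(-75,62,30)),("tile FL",(-42,42,59)),("tile FR",(-42,-42,59))): print(n,proj(c,(F@np.r_[L,1])[:3]).round(1))
```

```text
t 23.62 cmd [444.9 -74.9  82.8] meas err tool mm [-0.5  0.8 -0.2] rot [-0.001  0.    -0.   ] F [-0.4 -1.5 -1.4] w 25.0 q [0.768, 1.071, -0.559, 1.622, -0.092, 1.234, -1.135]
[[ 1.0000e+00 -0.0000e+00  1.0000e-03 -3.3257e+01]
 [ 0.0000e+00  1.0000e+00  0.0000e+00  5.2000e-01]
 [-1.0000e-03 -0.0000e+00  1.0000e+00  3.5359e+01]
 [ 0.0000e+00  0.0000e+00  0.0000e+00  1.0000e+00]]
[0.0002, -0.0287, -0.0151, 0.0, 0.0, -0.0] rows 0.5 err 0.0 marg 0.69 q [0.74, 1.1, -0.56, 1.53, -0.1, 1.29, -1.15] tcp [477. -79.  83.]
plinth FL [276.7 -27.6]
bat FR [273.7  22.7]
tile FL [253.6 -61.6]
tile FR [538.8 -39.3]
```

View pics/w13.png

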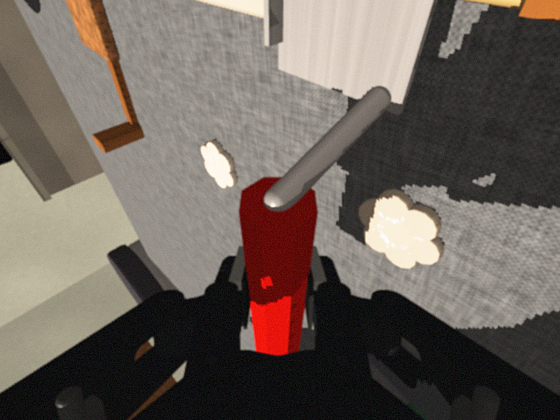

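View pics/s13.png

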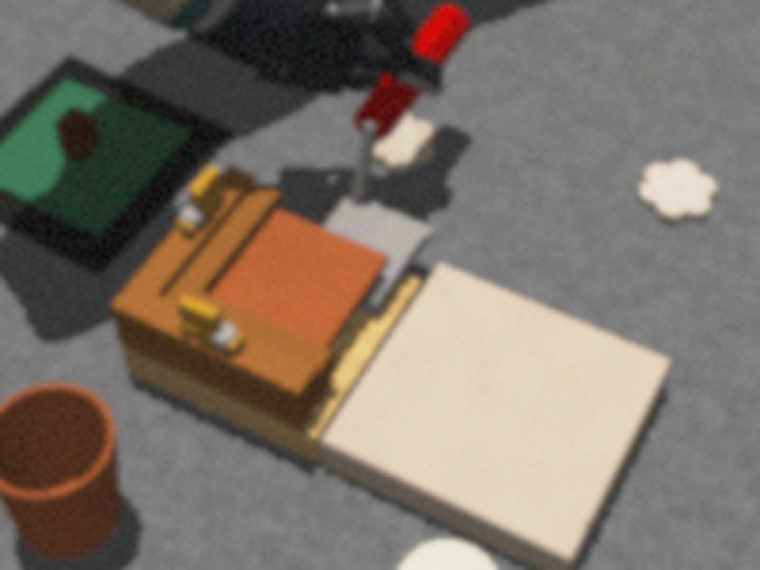

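>>> {"op": "move_arm", "data": {"moves": [[[0.0001, -0.0095, -0.005, 0, 0, 0], [0.0001, -0.019, -0.01, 0, 0, 0], [0.0002, -0.028, -0.0148, 0, 0, 0], [0.0002, -0.028, -0.0148, 0, 0, 0], [0.0002, -0.028, -0.0148, 0, 0, 0]]]}}

```text
clock: 24.35
eef_pos: [476.0, -78.9, 82.7]
tool_rot: [2.662, 0.786, -1.692]
force: [0.3, -0.3, -2.1]
width: 25.0
```

Run:
```python
from inhand import *
commit([0.0002,-0.028,-0.0148,0,0,0])
s=cam("scene");cv2.imwrite("pics/s14.png",cv2.resize(s["img"][160:310,180:380],None,fx=3.8,fy=3.8,interpolation=cv2.INTER_CUBIC))
st=ctrl.read_state();M=T6(st["eef_pos"],Rm(st["tool_rot"]))
print((np.linalg.inv(F)@M@np.linalg.inv(GE)).round(3)[:3,3])
q=chk([S(F,0,.5,52)@GE,S(F,0,.5,65)@GE,S(F,0,.5,100)@GE])
```

```text
t 24.35 cmd [476.3 -79.   82.8] meas err tool mm [0.  0.3 0.3] rot [-0.001 -0.     0.   ] F [ 0.3 -0.3 -2.1] w 25.0 q [0.738, 1.097, -0.556, 1.528, -0.095, 1.291, -1.153]
[-1.216  0.518 34.844]
[-0.012, 0.0049, -0.011, 0.0, 0.0, -0.0] rows 0.3 err 0.0 marg 0.67 q [0.74, 1.07, -0.56, 1.53, -0.1, 1.31, -1.16] tcp [477. -79. 100.]
[-0.0212, 0.0091, -0.0192, 0.0, 0.0, -0.0] rows 0.5 err 0.0 marg 0.65 q [0.74, 1.05, -0.57, 1.53, -0.11, 1.33, -1.17] tcp [477. -79. 113.]
[-0.046, 0.0205, -0.0411, 0.0, 0.0, -0.0] rows 1.0 err 0.0 marg 0.61 q [0.75, 1.01, -0.58, 1.53, -0.13, 1.37, -1.18] tcp [477. -79. 148.]
```

View pics/s14.png

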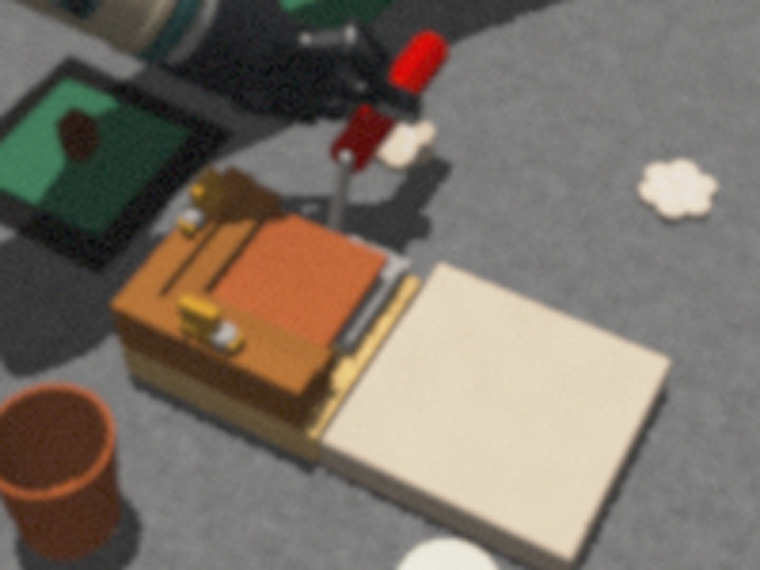

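>>> {"op": "move_arm", "data": {"moves": [[[-0.006, 0.0025, -0.0055, 0, 0, 0], [-0.009, 0.0037, -0.0083, 0, 0, 0], [-0.012, 0.0049, -0.011, 0, 0, 0], [-0.016, 0.007, -0.0151, 0, 0, 0], [-0.0212, 0.0091, -0.0192, 0, 0, 0], [-0.029, 0.0128, -0.026, 0, 0, 0], [-0.038, 0.0168, -0.034, 0, 0, 0], [-0.046, 0.0205, -0.0411, 0, 0, 0], [-0.046, 0.0205, -0.0411, 0, 0, 0], [-0.046, 0.0205, -0.0411, 0, 0, 0]]]}}

```text
clock: 25.65
eef_pos: [476.9, -79.2, 147.6]
tool_rot: [2.663, 0.785, -1.692]
force: [0.3, -1.2, -3.5]
width: 25.0
```

Run:
```python
from inhand import *
commit([-0.046,0.0205,-0.0411,0,0,0])
c=cam("wrist");cv2.imwrite("pics/w15.png",c["img"])
s=cam("scene");cv2.imwrite("pics/s15.png",cv2.resize(s["img"][140:310,180:380],None,fx=3.5,fy=3.5,interpolation=cv2.INTER_CUBIC))
st=ctrl.read_state();M=T6(st["eef_pos"],Rm(st["tool_rot"]))
print((np.linalg.inv(F)@M@np.linalg.inv(GE)).round(3)[:3,3],st["torque"])
```

```text
t 25.65 cmd [477.1 -79.  147.8] meas err tool mm [0.3 0.1 0.1] rot [-0.  0.  0.] F [ 0.3 -1.2 -3.5] w 25.0 q [0.749, 1.006, -0.579, 1.525, -0.128, 1.372, -1.183]
[-0.308  0.513 99.52 ] [-1.12138378 -0.38356647 -0.03066877]
```

View pics/w15.png

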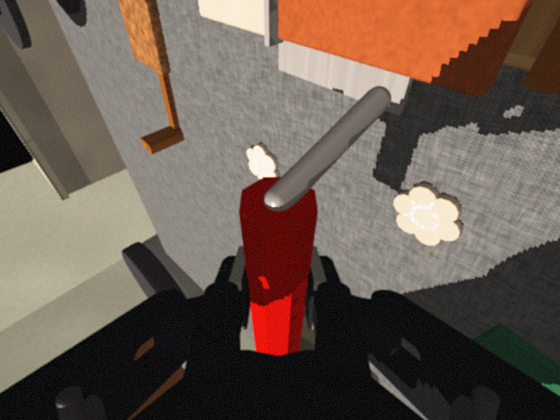

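View pics/s15.png

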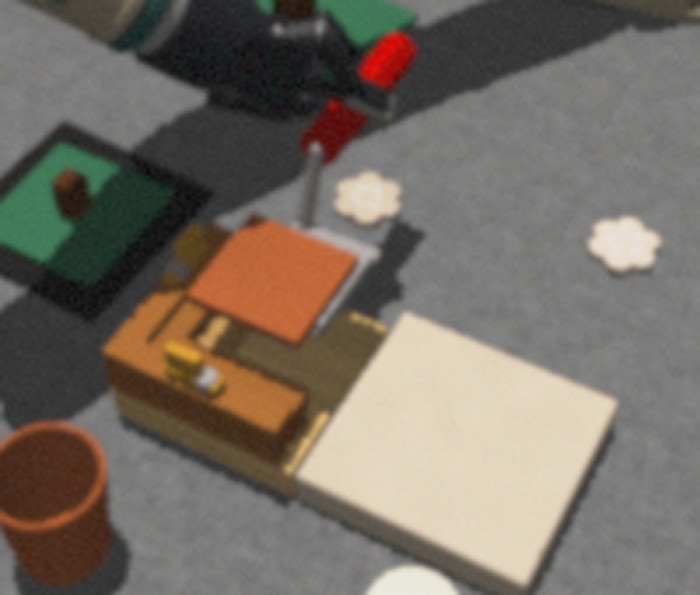

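```bash
cat > roll.py <<'E'
from inhand import *
def fp(thd,fy,fz,x=3): return flip_pose(F,np.radians(thd),fy,fz,x)@GE
def rows(Ts):
    q=ctrl.read_state()["qpos"];T0=getcmd();w=0;mm=9;dj=0;out=[]
    for T in Ts:
        r0=q
        for t in interp(T0,T,3):
            r=ikf(t,q,25);w=max(w,r[1]+200*r[2]);mm=min(mm,margin(r[0]).min());q=r[0]
        dj=max(dj,np.abs(q-r0).max()*8);T0=T;out.append(row(T,4).tolist())
    print(json.dumps(out).replace("-0.0,","0,").replace("0.0,","0,"));print("err",w,"marg",mm,"max joint speed",dj,"qend",q.round(2))
E
python3 - <<'E'
from roll import *
th=np.linspace(0,64,17)[1:]
Ts=[fp(t,46.5+45.5*min(1,(i+1)/10),103+ (7*min(1,(i+1)/5)),3*min(1,(i+1)/10)) for i,t in enumerate(th)]
rows(Ts+[Ts[-1]])
E
```

```text
[[-0.0084, -0.0015, 0.0021, -0.0002, 0.0619, 0.0324], [-0.0168, -0.0031, 0.0044, -0.0005, 0.1237, 0.0647], [-0.0252, -0.0048, 0.0071, -0.0007, 0.1856, 0.0971], [-0.0334, -0.0067, 0.01, -0.001, 0.2474, 0.1295], [-0.0416, -0.0087, 0.0131, -0.0012, 0.3093, 0.1619], [-0.0487, -0.0113, 0.0173, -0.0015, 0.3711, 0.1943], [-0.0557, -0.0141, 0.0218, -0.0017, 0.433, 0.2267], [-0.0625, -0.0169, 0.0266, -0.0019, 0.4948, 0.259], [-0.0691, -0.0198, 0.0315, -0.0022, 0.5567, 0.2914], [-0.0756, -0.0229, 0.0366, -0.0024, 0.6185, 0.3238], [-0.0786, -0.0243, 0.0393, -0.0027, 0.6804, 0.3562], [-0.0814, -0.0258, 0.0421, -0.0029, 0.7422, 0.3886], [-0.084, -0.0273, 0.045, -0.0032, 0.8041, 0.421], [-0.0864, -0.029, 0.0482, -0.0034, 0.8659, 0.4533], [-0.0885, -0.0307, 0.0514, -0.0037, 0.9278, 0.4857], [-0.0903, -0.0325, 0.0548, -0.0039, 0.9896, 0.5181], [-0.0903, -0.0325, 0.0548, -0.0039, 0.9896, 0.5181]]
err 1.53390661490517e-05 marg 0.5818577436725927 max joint speed 0.5585050781067249 qend [-0.09  0.81 -0.21  1.54  0.24  1.4  -2.16]
```

>>> {"op": "move_arm", "data": {"moves": [[[-0.0084, -0.0015, 0.0021, -0.0002, 0.0619, 0.0324], [-0.0168, -0.0031, 0.0044, -0.0005, 0.1237, 0.0647], [-0.0252, -0.0048, 0.0071, -0.0007, 0.1856, 0.0971], [-0.0334, -0.0067, 0.01, -0.001, 0.2474, 0.1295], [-0.0416, -0.0087, 0.0131, -0.0012, 0.3093, 0.1619], [-0.0487, -0.0113, 0.0173, -0.0015, 0.3711, 0.1943], [-0.0557, -0.0141, 0.0218, -0.0017, 0.433, 0.2267], [-0.0625, -0.0169, 0.0266, -0.0019, 0.4948, 0.259], [-0.0691, -0.0198, 0.0315, -0.0022, 0.5567, 0.2914], [-0.0756, -0.0229, 0.0366, -0.0024, 0.6185, 0.3238], [-0.0786, -0.0243, 0.0393, -0.0027, 0.6804, 0.3562], [-0.0814, -0.0258, 0.0421, -0.0029, 0.7422, 0.3886], [-0.084, -0.0273, 0.045, -0.0032, 0.8041, 0.421], [-0.0864, -0.029, 0.0482, -0.0034, 0.8659, 0.4533], [-0.0885, -0.0307, 0.0514, -0.0037, 0.9278, 0.4857], [-0.0903, -0.0325, 0.0548, -0.0039, 0.9896, 0.5181], [-0.0903, -0.0325, 0.0548, -0.0039, 0.9896, 0.5181]]]}}

```text
clock: 27.88
eef_pos: [493.1, 31.5, 165.8]
tool_rot: [2.655, -0.329, -1.688]
force: [0.3, 0.5, -2.4]
width: 24.7
```

Run:
```python
from roll import *
commit([-0.0903,-0.0325,0.0548,-0.0039,0.9896,0.5181])
c=cam("wrist");cv2.imwrite("pics/w16.png",c["img"])
s=cam("scene");cv2.imwrite("pics/s16.png",cv2.resize(s["img"][120:310,180:410],None,fx=3.2,fy=3.2,interpolation=cv2.INTER_CUBIC))
n=12
Ts=[fp(64+24*(i+1)/n,92,110-67*(i+1)/n) for i in range(n)]
rows(Ts+[Ts[-1]]*2)
```

```text
t 27.88 cmd [493.8  28.6 166.7] meas err tool mm [-2.9  1.   0.5] rot [-0.001 -0.001 -0.005] F [ 0.3  0.5 -2.4] w 24.7 q [-0.089, 0.809, -0.21, 1.536, 0.237, 1.397, -2.162]
[[-0.004, -0.0025, 0.0048, -0.0001, 0.0309, 0.0162], [-0.0079, -0.0051, 0.0097, -0.0003, 0.0619, 0.0324], [-0.0118, -0.0076, 0.0146, -0.0004, 0.0928, 0.0486], [-0.0157, -0.0103, 0.0196, -0.0005, 0.1237, 0.0648], [-0.0196, -0.0129, 0.0246, -0.0006, 0.1546, 0.081], [-0.0235, -0.0156, 0.0297, -0.0007, 0.1856, 0.0971], [-0.0274, -0.0183, 0.0349, -0.0009, 0.2165, 0.1133], [-0.0312, -0.0211, 0.0401, -0.001, 0.2474, 0.1295], [-0.035, -0.0239, 0.0454, -0.0011, 0.2783, 0.1457], [-0.0388, -0.0267, 0.0508, -0.0012, 0.3093, 0.1619], [-0.0426, -0.0295, 0.0562, -0.0014, 0.3402, 0.1781], [-0.0463, -0.0324, 0.0617, -0.0015, 0.3711, 0.1943], [-0.0463, -0.0324, 0.0617, -0.0015, 0.3711, 0.1943], [-0.0463, -0.0324, 0.0617, -0.0015, 0.3711, 0.1943]]
err 0.02817448799195625 marg 0.4668643178482237 max joint speed 0.23952027425799116 qend [-0.34  1.06 -0.06  1.41  0.35  1.51 -2.46]
```

View pics/w16.png

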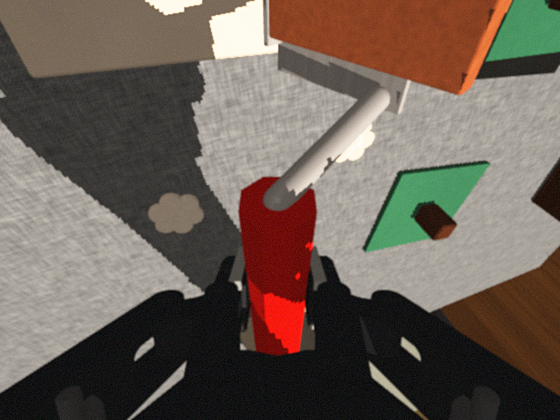

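View pics/s16.png

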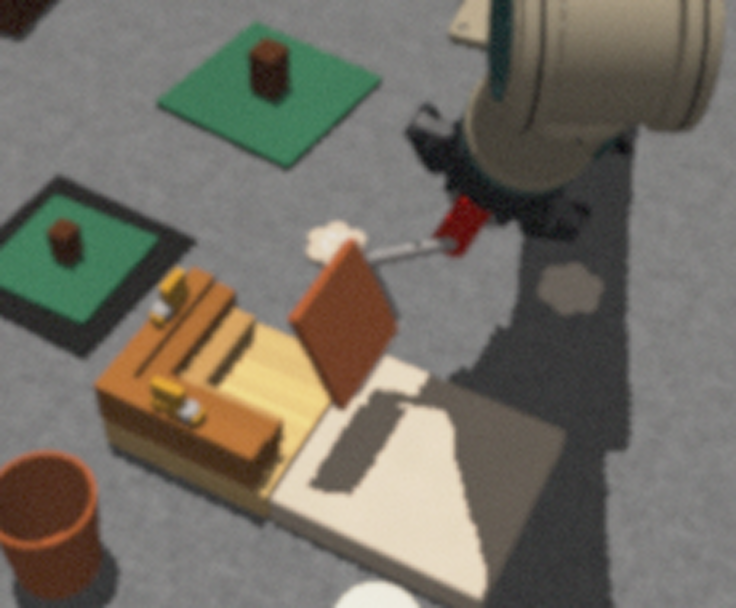

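>>> {"op": "move_arm", "data": {"moves": [[[-0.004, -0.0025, 0.0048, -0.0001, 0.0309, 0.0162], [-0.0079, -0.0051, 0.0097, -0.0003, 0.0619, 0.0324], [-0.0118, -0.0076, 0.0146, -0.0004, 0.0928, 0.0486], [-0.0157, -0.0103, 0.0196, -0.0005, 0.1237, 0.0648], [-0.0196, -0.0129, 0.0246, -0.0006, 0.1546, 0.081], [-0.0235, -0.0156, 0.0297, -0.0007, 0.1856, 0.0971], [-0.0274, -0.0183, 0.0349, -0.0009, 0.2165, 0.1133], [-0.0312, -0.0211, 0.0401, -0.001, 0.2474, 0.1295], [-0.035, -0.0239, 0.0454, -0.0011, 0.2783, 0.1457], [-0.0388, -0.0267, 0.0508, -0.0012, 0.3093, 0.1619], [-0.0426, -0.0295, 0.0562, -0.0014, 0.3402, 0.1781], [-0.0463, -0.0324, 0.0617, -0.0015, 0.3711, 0.1943], [-0.0463, -0.0324, 0.0617, -0.0015, 0.3711, 0.1943], [-0.0463, -0.0324, 0.0617, -0.0015, 0.3711, 0.1943]]]}}

```text
clock: 29.72
eef_pos: [496.5, 49.2, 85.9]
tool_rot: [2.656, -0.751, -1.692]
force: [0.1, 0.3, -3.1]
width: 24.8
```

Run:
```python
from roll import *
commit([-0.0463,-0.0324,0.0617,-0.0015,0.3711,0.1943])
c=cam("wrist");cv2.imwrite("pics/w17.png",c["img"])
s=cam("scene");cv2.imwrite("pics/s17.png",cv2.resize(s["img"][120:310,180:410],None,fx=3.2,fy=3.2,interpolation=cv2.INTER_CUBIC))
st=ctrl.read_state();M=T6(st["eef_pos"],Rm(st["tool_rot"]));A=np.linalg.inv(F)@M@np.linalg.inv(GE)
print("lip foot",(A@np.r_[-10,46,3,1])[:3],"lip tip corners",(A@np.r_[24,49,12,1])[:3],(A@np.r_[-45,49,12,1])[:3],"grip",(A@np.r_[-124,-8,60,1])[:3])
n=10
Ts=[fp(88+22*(i+1)/n,92,43) for i in range(n)]
rows(Ts+[Ts[-1]]*2)
```

```text
t 29.73 cmd [496.4  49.5  85.7] meas err tool mm [ 0.3 -0.2 -0. ] rot [0. 0. 0.] F [ 0.1  0.3 -3.1] w 24.8 q [-0.341, 1.056, -0.064, 1.414, 0.353, 1.513, -2.463]
lip foot [-6.65779029 91.44569931 43.60667136] lip tip corners [ 27.35115487 100.52053521  40.95355958] [-41.64879897 100.57008625  40.89099939] grip [-120.66889413  146.60744807   99.46049553]
[[-0.0024, -0.0001, 0.0001, -0.0001, 0.034, 0.0178], [-0.0047, -0.0002, 0.0003, -0.0003, 0.068, 0.0356], [-0.007, -0.0004, 0.0005, -0.0004, 0.102, 0.0534], [-0.0093, -0.0006, 0.0009, -0.0005, 0.1361, 0.0712], [-0.0116, -0.0008, 0.0013, -0.0007, 0.1701, 0.089], [-0.0138, -0.0011, 0.0019, -0.0008, 0.2041, 0.1069], [-0.0161, -0.0014, 0.0025, -0.0009, 0.2381, 0.1247], [-0.0183, -0.0018, 0.0031, -0.0011, 0.2721, 0.1425], [-0.0205, -0.0022, 0.0039, -0.0012, 0.3061, 0.1603], [-0.0226, -0.0026, 0.0047, -0.0013, 0.3402, 0.1781], [-0.0226, -0.0026, 0.0047, -0.0013, 0.3402, 0.1781], [-0.0226, -0.0026, 0.0047, -0.0013, 0.3402, 0.1781]]
err 0.028520382119179878 marg 0.217636228184392 max joint speed 0.2080556000956495 qend [-0.49  1.27  0.05  1.23  0.4   1.76 -2.62]
```

View pics/s17.png

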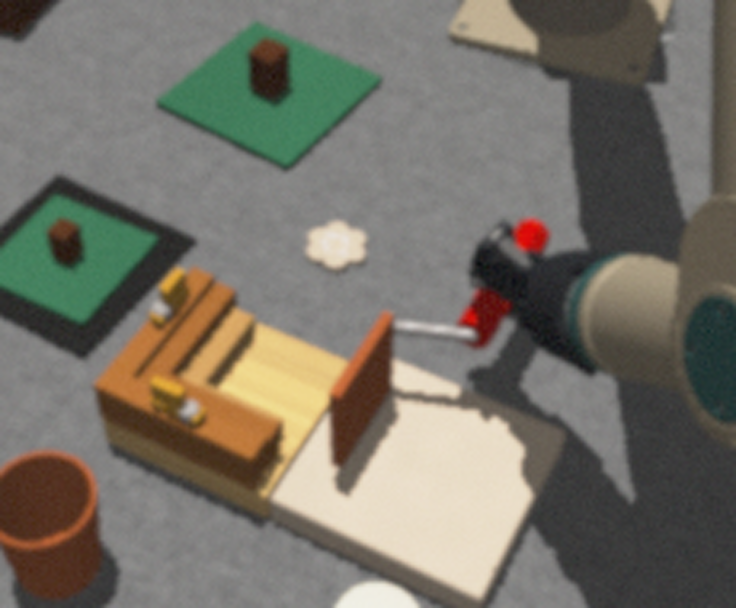

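View pics/w17.png

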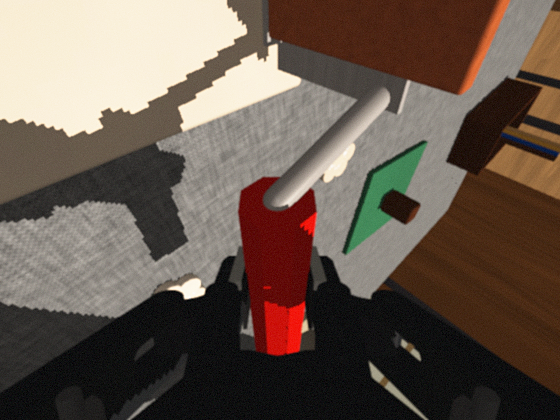

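Run:
```python
from roll import *
for th in(88,100,110):
    A=np.linalg.inv(F)@fp(th,92,40); d=-A[:3,2]; tcp=A[:3,3]
    print(th,"dir",d.round(2))
    for s in(20,73,110,150,200,250,350):
        p=tcp+d*s
        # distance to swept quarter cylinder region: lip axis y=100,z=36, radius 86, x -39..45
        dx=max(-39-p[0],0,p[0]-45); rr=np.hypot(p[1]-100,p[2]-36); 
        print("  ",s,p.round(0),"dx",round(dx),"radial",round(rr-86))
n=10
Ts=[fp(88+22*(i+1)/n,92,43-3*min(1,(i+1)/4)) for i in range(n)]
rows(Ts+[Ts[-1]]*2)
```

```text
88 dir [0.46 0.61 0.65]
   20 [-120.  147.   96.] dx 81 radial -10
   73 [-96. 180. 130.] dx 57 radial 37
   110 [-78. 202. 154.] dx 39 radial 70
   150 [-60. 226. 180.] dx 21 radial 105
   200 [-37. 256. 212.] dx 0 radial 150
   250 [-13. 287. 244.] dx 0 radial 194
   350 [ 33. 347. 309.] dx 0 radial 282
100 dir [0.46 0.73 0.51]
   20 [-120.  158.   83.] dx 81 radial -12
   73 [-96. 196. 110.] dx 57 radial 35
   110 [-78. 223. 129.] dx 39 radial 68
   150 [-60. 252. 149.] dx 21 radial 104
   200 [-37. 289. 174.] dx 0 radial 148
   250 [-13. 325. 199.] dx 0 radial 192
   350 [ 33. 398. 250.] dx 0 radial 281
110 dir [0.46 0.8  0.37]
   20 [-120.  164.   71.] dx 81 radial -13
   73 [-96. 207.  91.] dx 57 radial 34
   110 [-78. 237. 104.] dx 39 radial 67
   150 [-60. 269. 119.] dx 21 radial 102
   200 [-37. 309. 138.] dx 0 radial 146
   250 [-13. 349. 157.] dx 0 radial 191
   350 [ 33. 429. 194.] dx 0 radial 279
[[-0.0029, -0.0004, 0.0006, -0.0001, 0.034, 0.0178], [-0.0057, -0.0007, 0.0012, -0.0003, 0.068, 0.0356], [-0.0085, -0.0011, 0.002, -0.0004, 0.102, 0.0534], [-0.0113, -0.0016, 0.0028, -0.0005, 0.1361, 0.0712], [-0.0136, -0.0018, 0.0033, -0.0007, 0.1701, 0.089], [-0.0159, -0.0021, 0.0038, -0.0008, 0.2041, 0.1069], [-0.0181, -0.0024, 0.0044, -0.0009, 0.2381, 0.1247], [-0.0203, -0.0028, 0.0051, -0.0011, 0.2721, 0.1425], [-0.0225, -0.0032, 0.0058, -0.0012, 0.3061, 0.1603], [-0.0247, -0.0036, 0.0066, -0.0013, 0.3402, 0.1781], [-0.0247, -0.0036, 0.0066, -0.0013, 0.3402, 0.1781], [-0.0247, -0.0036, 0.0066, -0.0013, 0.3402, 0.1781]]
err 0.027758531560456552 marg 0.21989305252845237 max joint speed 0.20935399101270846 qend [-0.49  1.28  0.05  1.22  0.4   1.76 -2.62]
```

>>> {"op": "move_arm", "data": {"moves": [[[-0.0029, -0.0004, 0.0006, -0.0001, 0.034, 0.0178], [-0.0057, -0.0007, 0.0012, -0.0003, 0.068, 0.0356], [-0.0085, -0.0011, 0.002, -0.0004, 0.102, 0.0534], [-0.0113, -0.0016, 0.0028, -0.0005, 0.1361, 0.0712], [-0.0136, -0.0018, 0.0033, -0.0007, 0.1701, 0.089], [-0.0159, -0.0021, 0.0038, -0.0008, 0.2041, 0.1069], [-0.0181, -0.0024, 0.0044, -0.0009, 0.2381, 0.1247], [-0.0203, -0.0028, 0.0051, -0.0011, 0.2721, 0.1425], [-0.0225, -0.0032, 0.0058, -0.0012, 0.3061, 0.1603], [-0.0247, -0.0036, 0.0066, -0.0013, 0.3402, 0.1781], [-0.0247, -0.0036, 0.0066, -0.0013, 0.3402, 0.1781], [-0.0247, -0.0036, 0.0066, -0.0013, 0.3402, 0.1781]]]}}

```text
clock: 31.32
eef_pos: [498.2, 62.1, 63.5]
tool_rot: [2.652, -1.135, -1.689]
force: [0.1, -0.1, -0.8]
width: 25.1
```

Run:
```python
from roll import *
commit([-0.0247,-0.0036,0.0066,-0.0013,0.3402,0.1781])
c=cam("wrist");cv2.imwrite("pics/w18.png",c["img"])
s=cam("scene");cv2.imwrite("pics/s18.png",cv2.resize(s["img"][120:310,180:410],None,fx=3.2,fy=3.2,interpolation=cv2.INTER_CUBIC))
```

```text
t 31.32 cmd [498.   62.3  63.4] meas err tool mm [ 0.2 -0.2  0. ] rot [0. 0. 0.] F [ 0.1 -0.1 -0.8] w 25.1 q [-0.494, 1.276, 0.052, 1.224, 0.396, 1.76, -2.623]
```

View pics/s18.png

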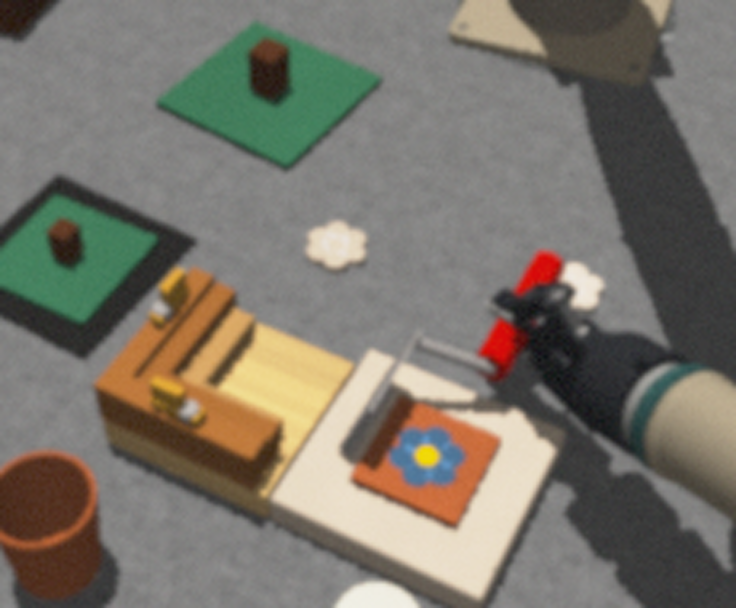

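View pics/w18.png

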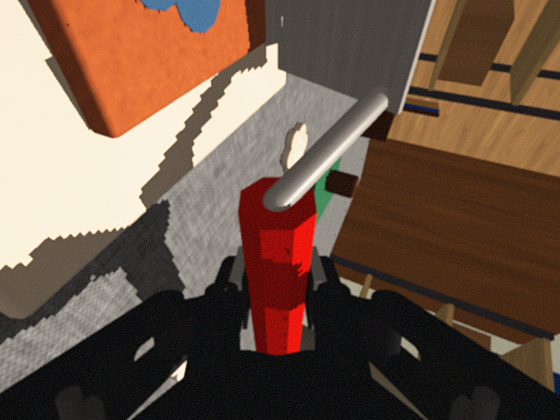

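Run:
```python
from roll import *
Ts=[fp(110,92-5*i,40+.5*i) for i in range(1,7)]+[fp(110,62,60),fp(110,62,85),fp(108,62,110)]
Ts+=[fp(108-8*i,62,112+3*i) for i in range(1,10)]
rows(Ts+[Ts[-1]])
```

```text
[[0.0026, -0.002, 0.0039, 0, 0, -0.0], [0.0052, -0.004, 0.0077, 0, 0, -0.0], [0.0077, -0.006, 0.0115, 0, 0, -0.0], [0.0103, -0.008, 0.0154, 0, 0, -0.0], [0.0129, -0.01, 0.0192, 0, 0, -0.0], [0.0154, -0.012, 0.023, 0, 0, -0.0], [0.0308, -0.0086, 0.0167, 0, 0, -0.0], [0.0535, -0.0036, 0.0074, 0, 0, -0.0], [0.0783, 0.0014, -0.002, 0.0001, -0.031, -0.0162], [0.0913, 0.0021, -0.0034, 0.0006, -0.1547, -0.081], [0.1023, 0.002, -0.003, 0.0011, -0.2784, -0.1457], [0.113, 0.0013, -0.0016, 0.0016, -0.4021, -0.2105], [0.1233, 0.0001, 0.0008, 0.0021, -0.5257, -0.2752], [0.1329, -0.0016, 0.0041, 0.0025, -0.6494, -0.34], [0.1418, -0.0037, 0.0082, 0.003, -0.7731, -0.4048], [0.1498, -0.0062, 0.013, 0.0035, -0.8968, -0.4695], [0.1568, -0.009, 0.0183, 0.004, -1.0205, -0.5343], [0.1627, -0.012, 0.0242, 0.0045, -1.1442, -0.5991], [0.1627, -0.012, 0.0242, 0.0045, -1.1442, -0.5991]]
err 0.025568835685996837 marg 0.22251133499611142 max joint speed 1.023965661806736 qend [ 0.31  0.73 -0.34  1.59  0.03  1.33 -1.67]
```

>>> {"op": "move_arm", "data": {"moves": [[[0.0026, -0.002, 0.0039, 0, 0, 0], [0.0052, -0.004, 0.0077, 0, 0, 0], [0.0077, -0.006, 0.0115, 0, 0, 0], [0.0103, -0.008, 0.0154, 0, 0, 0], [0.0129, -0.01, 0.0192, 0, 0, 0], [0.0154, -0.012, 0.023, 0, 0, 0], [0.0308, -0.0086, 0.0167, 0, 0, 0], [0.0535, -0.0036, 0.0074, 0, 0, 0], [0.0783, 0.0014, -0.002, 0.0001, -0.031, -0.0162], [0.0913, 0.0021, -0.0034, 0.0006, -0.1547, -0.081], [0.1023, 0.002, -0.003, 0.0011, -0.2784, -0.1457], [0.113, 0.0013, -0.0016, 0.0016, -0.4021, -0.2105], [0.1233, 0.0001, 0.0008, 0.0021, -0.5257, -0.2752], [0.1329, -0.0016, 0.0041, 0.0025, -0.6494, -0.34], [0.1418, -0.0037, 0.0082, 0.003, -0.7731, -0.4048], [0.1498, -0.0062, 0.013, 0.0035, -0.8968, -0.4695], [0.1568, -0.009, 0.0183, 0.004, -1.0205, -0.5343], [0.1627, -0.012, 0.0242, 0.0045, -1.1442, -0.5991], [0.1627, -0.012, 0.0242, 0.0045, -1.1442, -0.5991]]]}}

```text
clock: 33.8
eef_pos: [485.5, -35.8, 200.7]
tool_rot: [2.66, 0.152, -1.7]
force: [-0.4, -0.8, -2.4]
width: 25.1
```

Run:
```python
from roll import *
commit([0.1627,-0.012,0.0242,0.0045,-1.1442,-0.5991])
c=cam("wrist");cv2.imwrite("pics/w19.png",c["img"])
s=cam("scene");cv2.imwrite("pics/s19.png",s["img"])
T=up(SP0,94)@GE
L=interp(getcmd(),T,11)
rows(L+[L[-1]]*2)
```

```text
t 33.8 cmd [486.3 -30.2 199.4] meas err tool mm [ 5.4  1.1 -1.8] rot [0.002 0.001 0.008] F [-0.4 -0.8 -2.4] w 25.1 q [0.316, 0.726, -0.341, 1.587, 0.032, 1.328, -1.675]
[[-0.0307, 0.0048, 0.0123, 0.0023, -0.0525, -0.0228], [-0.0613, 0.0096, 0.0246, 0.0047, -0.1051, -0.0455], [-0.092, 0.0145, 0.037, 0.007, -0.1576, -0.0683], [-0.1227, 0.0193, 0.0493, 0.0094, -0.2101, -0.0911], [-0.1533, 0.0241, 0.0616, 0.0117, -0.2627, -0.1138], [-0.184, 0.0289, 0.0739, 0.0141, -0.3152, -0.1366], [-0.2147, 0.0337, 0.0863, 0.0164, -0.3677, -0.1593], [-0.2453, 0.0385, 0.0986, 0.0188, -0.4203, -0.1821], [-0.276, 0.0434, 0.1109, 0.0211, -0.4728, -0.2049], [-0.3067, 0.0482, 0.1232, 0.0235, -0.5253, -0.2276], [-0.3373, 0.053, 0.1356, 0.0258, -0.5779, -0.2504], [-0.3373, 0.053, 0.1356, 0.0258, -0.5779, -0.2504], [-0.3373, 0.053, 0.1356, 0.0258, -0.5779, -0.2504]]
err 3.95637204381432e-05 marg 0.4335445725388015 max joint speed 0.6071926252661415 qend [ 0.27  0.93 -0.78  1.93 -0.46  0.66 -1.46]
```

View pics/s19.png

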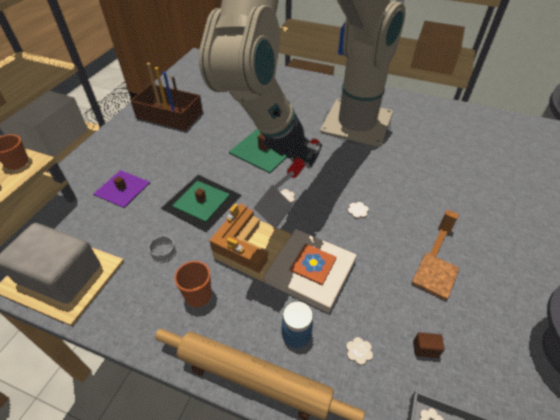

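View pics/w19.png

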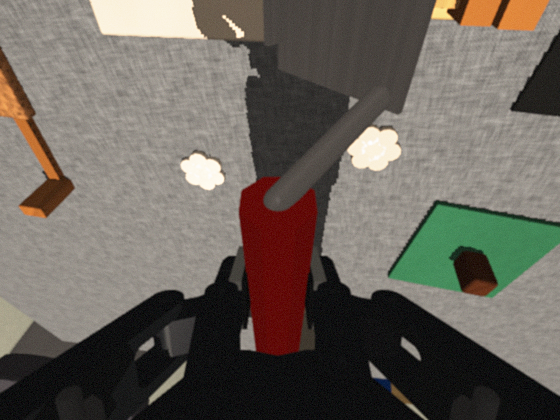

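>>> {"op": "move_arm", "data": {"moves": [[[-0.0307, 0.0048, 0.0123, 0.0023, -0.0525, -0.0228], [-0.0613, 0.0096, 0.0246, 0.0047, -0.1051, -0.0455], [-0.092, 0.0145, 0.037, 0.007, -0.1576, -0.0683], [-0.1227, 0.0193, 0.0493, 0.0094, -0.2101, -0.0911], [-0.1533, 0.0241, 0.0616, 0.0117, -0.2627, -0.1138], [-0.184, 0.0289, 0.0739, 0.0141, -0.3152, -0.1366], [-0.2147, 0.0337, 0.0863, 0.0164, -0.3677, -0.1593], [-0.2453, 0.0385, 0.0986, 0.0188, -0.4203, -0.1821], [-0.276, 0.0434, 0.1109, 0.0211, -0.4728, -0.2049], [-0.3067, 0.0482, 0.1232, 0.0235, -0.5253, -0.2276], [-0.3373, 0.053, 0.1356, 0.0258, -0.5779, -0.2504], [-0.3373, 0.053, 0.1356, 0.0258, -0.5779, -0.2504], [-0.3373, 0.053, 0.1356, 0.0258, -0.5779, -0.2504], [-0.3373, 0.053, 0.1356, 0.0258, -0.5779, -0.2504]]]}}

```text
clock: 35.65
eef_pos: [420.5, 328.4, 157.9]
tool_rot: [2.665, 0.784, -1.741]
force: [-0.6, -0.5, -1.6]
width: 25.2
```

Run:
```python
from roll import *
commit([-0.3373,0.053,0.1356,0.0258,-0.5779,-0.2504])
c=cam("wrist");cv2.imwrite("pics/w20.png",c["img"])
L=[up(SP0,z)@GE for z in(70,45,25,10,1,-0.5)]
rows(L+[L[-1]]*2)
st=ctrl.read_state();M=T6(st["eef_pos"],Rm(st["tool_rot"]));print((np.linalg.inv(RST)@M@np.linalg.inv(GE)).round(3))
```

```text
t 35.65 cmd [419.8 328.7 157.8] meas err tool mm [ 0.1 -0.5 -0.6] rot [ 0.001  0.002 -0.   ] F [-0.6 -0.5 -1.6] w 25.2 q [0.273, 0.927, -0.779, 1.933, -0.466, 0.665, -1.454]
[[0.0169, -0.0078, 0.015, 0, 0, -0.0], [0.0346, -0.016, 0.0307, 0, 0, -0.0], [0.0488, -0.0225, 0.0433, 0, 0, -0.0], [0.0594, -0.0274, 0.0527, 0, 0, -0.0], [0.0657, -0.0303, 0.0583, 0, 0, -0.0], [0.0668, -0.0308, 0.0593, 0, 0, -0.0], [0.0668, -0.0308, 0.0593, 0, 0, -0.0], [0.0668, -0.0308, 0.0593, 0, 0, -0.0]]
err 0.03327009237857709 marg 0.3069971735151552 max joint speed 0.3661979464583833 qend [ 0.25  1.1  -0.74  1.93 -0.43  0.54 -1.37]
[[ 1.00000e+00  1.00000e-03 -1.00000e-03  7.07820e+01]
 [-1.00000e-03  1.00000e+00  1.00000e-03 -1.94600e+00]
 [ 1.00000e-03 -1.00000e-03  1.00000e+00  1.10306e+02]
 [ 0.00000e+00  0.00000e+00  0.00000e+00  1.00000e+00]]
```

View pics/w20.png

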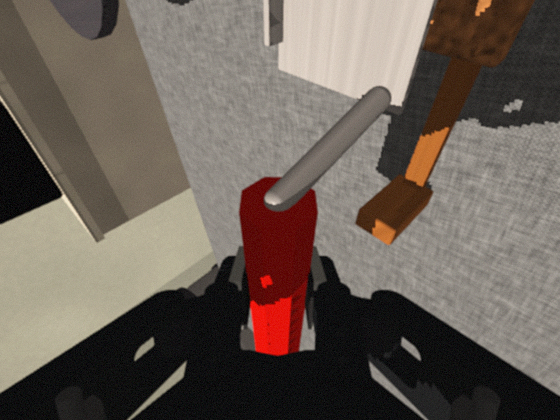

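Same view as after the pick-up, so I'll lower it onto the rest.

>>> {"op": "move_arm", "data": {"moves": [[[0.0169, -0.0078, 0.015, 0, 0, 0], [0.0346, -0.016, 0.0307, 0, 0, 0], [0.0488, -0.0225, 0.0433, 0, 0, 0], [0.0594, -0.0274, 0.0527, 0, 0, 0], [0.0657, -0.0303, 0.0583, 0, 0, 0], [0.0668, -0.0308, 0.0593, 0, 0, 0], [0.0668, -0.0308, 0.0593, 0, 0, 0], [0.0668, -0.0308, 0.0593, 0, 0, 0]]]}}

```text
clock: 36.7
eef_pos: [419.9, 329.0, 64.4]
tool_rot: [2.663, 0.787, -1.743]
force: [1.2, -4.5, 5.9]
width: 25.4
```

Run:
```python
from roll import *
commit([0.0668,-0.0308,0.0593,0,0,0])
```

```text
t 36.7 cmd [419.8 328.7  63.3] meas err tool mm [-0.9  0.2 -0.6] rot [-0.    -0.001 -0.001] F [ 1.2 -4.5  5.9] w 25.4 q [0.254, 1.1, -0.742, 1.931, -0.428, 0.538, -1.368]
```

Contact force is up, so it's resting. I'll open the jaws and back out along the tool axis.

>>> {"op": "move_arm", "data": {"moves": [[[0, 0, 0, 0, 0, 0], [0, 0, 0, 0, 0, 0], [0, 0, 0, 0, 0, 0], [0, 0, -0.02, 0, 0, 0], [0, 0, -0.05, 0, 0, 0], [0, 0, -0.1, 0, 0, 0], [0, 0, -0.15, 0, 0, 0], [0, 0, -0.2, 0, 0, 0], [0, 0, -0.2, 0, 0, 0], [0, 0, -0.2, 0, 0, 0]]], "jaw": 0.6}}

```text
clock: 37.95
eef_pos: [488.3, 189.7, 188.6]
tool_rot: [2.662, 0.786, -1.743]
force: [-0.6, -0.1, -0.3]
width: 50.9
```

Run:
```python
from roll import *
commit([0,0,-0.2,0,0,0])
c=cam("wrist");cv2.imwrite("pics/w21.png",c["img"])
t=cam("top");cv2.imwrite("pics/t21.png",t["img"]);s=cam("scene");cv2.imwrite("pics/s21.png",s["img"])
for n,L in(("hfrontc",(-72,-8,60)),("hbackc",(-192,-8,60)),("bl bR",(-58,-17,3)),("bl tipR",(24,-17,3)),("lip b",(-45,49,12))): print(n,proj(c,(SP0@np.r_[L,1])[:3]).round(1))
for n,L in(("tile tl",(46.5,187,39)),("ctr bat",(4.5,145,30))): print(n,proj(t,(F@np.r_[L,1])[:3]).round(1),proj(s,(F@np.r_[L,1])[:3]).round(1))
for n,cc in(("top",t),("scene",s)):
    for r in models.cut_out(n,"tile"):
        m=r["pixels"].astype(np.uint8);k=max(cv2.findContours(m,0,1)[0],key=cv2.contourArea)[:,0]
        P=np.array([(np.linalg.inv(F)@np.r_[onz(cc,p,39),1])[:2] for p in k],np.float32);print(n,r["score"],cv2.minAreaRect(P))
```

```text
t 37.95 cmd [489.1 189.3 188.8] meas err tool mm [-0.1  0.6  0.7] rot [-0.001 -0.    -0.   ] F [-0.6 -0.1 -0.3] w 50.9 q [0.451, 0.9, -0.695, 1.744, -0.358, 1.01, -1.415]
hfrontc [277.5 144.3]
hbackc [277.  227.6]
bl bR [323.7 114.1]
bl tipR [334.8  21.7]
lip b [271.7  84.6]
tile tl [222.  167.5] [319.6 283.8]
ctr bat [235.6 184.9] [310.5 264.5]
top 0.63 ((-24.51668930053711, 122.76205444335938), (30.32868766784668, 37.59458923339844), 6.612884521484375)
top 0.56 ((-194.15631103515625, 406.392822265625), (72.17285919189453, 220.05282592773438), 85.89125061035156)
scene 0.84 ((2.902782440185547, 150.469970703125), (88.69037628173828, 86.53153991699219), 1.4034090042114258)
scene 0.26 ((-214.4072265625, 412.37811279296875), (65.9872817993164, 290.6363830566406), 87.61784362792969)
```

View pics/w21.png

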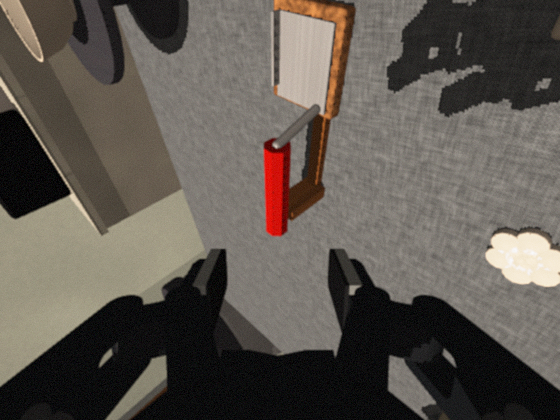

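View pics/t21.png

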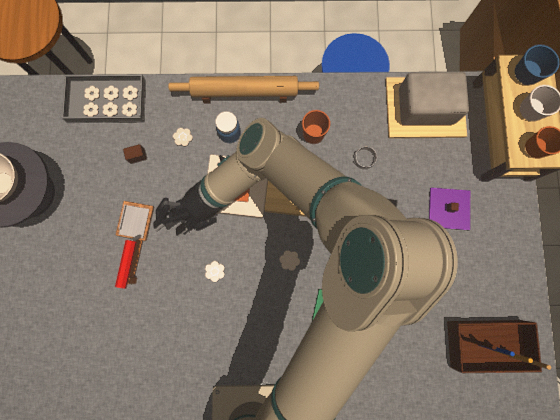

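View pics/s21.png

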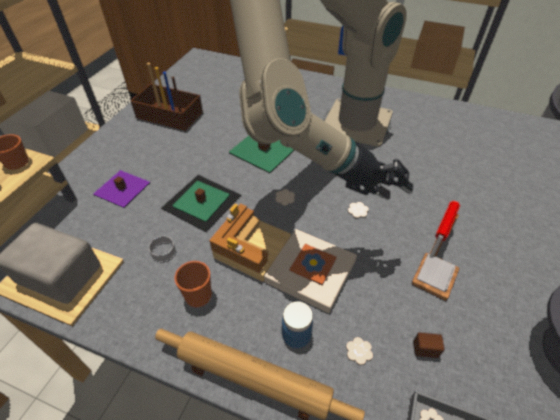

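Run:
```python
from cell import job
print(job.finish_job())
```

```text
the job is handed in; nothing more can be done
None
```

The job is handed in at about 38 s of the 72 s allowed. I turned both buttons aside and laid the cover on the mat. I then lifted the tile with the spatula, tipped it over its lip onto the bat, and put the spatula back on its rest.

**Last checks:**
- **Tile:** flower side up and flat in the scene view. Its middle is about 2 mm along x and 5 mm sideways from the bat's middle.
- **Spatula:** it lies on its rest within a few pixels of where it started.
- **Cover:** it looks flat and centred on the mat in the last scene view. I judged this by eye and took no final measurement of it.
- **Buttons:** both looked clear, at about 1.5 rad estimated from the wrist pictures. I did not read their angles directly.
- **Bystanders:** those in view look unmoved, checked by eye only.
- **Gripper:** it is clear of everything, with forces near zero.

**One disagreement:** the top camera's cut-out of the tile was unusable because the arm covered most of it. The tile's position therefore rests on the scene camera alone.

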